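# Tip flush plates out of their cradles and line them up on the rack

## Robot

A 6-joint arm with a two-finger parallel gripper is mounted at the origin on the work surface. World frame = base frame: x ahead of the robot, y to its left, z up, the work surface at z = 0. Lengths are in m, angles in rad, forces in N, time in s.
With the tool pointing down it reaches from about 0.375 to 0.9 m from the base axis. Payload 3.1 kg.
Tool frame: the origin (TCP) lies on the centre line of the jaws, within the pads' length; the fingertips stand 14 mm ahead of it and the grasp point (between the pads) lies 5 mm behind it; x points along the fingers, y is the direction in which the jaws open and shut, and the axes are right-handed (so a half turn about x gives the same grasp; the last joint's range is limited). The gripper opens to 85 mm and grips with 20 to 120 N. Pads are 22 mm wide; open, the fingers measure 114 mm over their backs; the gripper's body (76 mm by 85 mm) begins 54 mm behind the grasp point. The pads swing forward as they close: fully open they stand 13 mm farther back than shut.
Start: joints at [1.113, 0.527, 1.433, -0, 1.181, -0.178], TCP at [0.173, 0.601, 0.245] pointing down, gripper open.
Joint ranges: [-3.08, 3.08], [-0.75, 2.2], [0.22, 2.44], [-1.43, 4.57], [0, 2.65], [-2.85, 2.85]. Speed limits (rad/s): [2.79, 2.79, 3.14, 3.14, 3.14, 3.14].

## Interface

Orientations are given as a rotation vector (axis times angle).
In Python, from rig import manip gives the robot as it stands.
- The arm moves only by the shell command python3 -m pendant 'ROWS' [FORCE]. ROWS is JSON, a list that holds one entry, the list of rows, each a list of 5 numbers: the shift along the tool's x, y, z in cm, then the turn about the tool's x in rad, then the finger opening in cm, from 0 to 8.54. A call has 1 to 5 rows; each row is the pose to reach, as a shift and turn from the pose commanded when the call began, along the tool's axes at that moment; what a row does not reach only later rows make up. A row lasts 1/10 s, in which the tool goes at most 50 mm and 8.59 degrees, less where a joint would pass 70% of its speed; a pose out of reach is approached as far as the arm can. A call with a gripper value outside its range is refused whole. The fingers move at their own pace and stop on an object; FORCE is the grip in N (left out, the last holds). Time passes only in rows, so rows that repeat a pose let the fingers close. It gives the time, the measured TCP pose, the force and the opening at its end, in the units of the state.
- manip.observe(): the state, without advancing time (a new reading comes with each control period).
- manip.capture(name): name is "scene" or "top" or "wrist"; returns a dict with "frame" (480x640x3 uint8, red, green, blue), "range_z" (480x640 float32, m along the optical axis (not along the pixel's ray), 0 where there is no reading), "fx", "fy", "cx", "cy" (pixels), "T" (4x4, takes a point from camera to world coordinates); the wrist camera has in their place "hand_eye" (4x4, takes a point from camera to tool coordinates, whose origin is the TCP and whose axes are the tool frame's). Camera axes: x right, y down, z forward; pixel columns grow to the right and rows downward; lengths in m; the calibration is good to about 2 mm. A picture is of the moment at which its call begins: read the wrist's pose just before it.
- manip.sign_off(): hands the job in, once; it reports no verdict.
The state is a dict: "time": time; "qpos": joint angles; "joint_vel": joint speeds; "effort": joint torques, N m; "tcp_pos": TCP position; "orientation": TCP orientation; "contact_force": force on the tool from outside, world axes, zero at the start; "wrist_torque": the same for the moment, N m; "grip_width": finger opening in m.
Only numpy, scipy, OpenCV 4.12 (cv2) and the standard library are available. Lean on these libraries where they do the work, as an engineer would, in place of code of your own. Each camera call takes 0.05 s, during which the arm holds its last target.

## Task

Take the two T-shaped plates out of the blue tip-up cradles: press each plate's broad end down into its well so that the tongue tips up and can be gripped. Set both down gently, without dropping them, on the rack's lower shelf so that with the plate already there they make one neat row on its free side: side by side with about 5 to 10 mm between neighbours, parallel, lying flat, tongues sticking out over the front edge and in line with that plate's tongue. Leave that plate and the other objects as they are.

Things in the scene. Friction and masses are not known exactly. Their poses are not given: they have to be found in the camera images.
- plate_left: T-shaped aluminium plate, 110 mm long, 20 thick, about 0.23 kg. Origin: on its underside, mid-length, centre line; z up. +x to the broad end: broad part 56 mm wide, x -5 to 55 mm; tongue 26 mm wide, x -55 to -5 mm. Centre of mass x = 10 mm. Starts flush in the left-hand (+y) cradle.
- plate_right: T-shaped aluminium plate, 110 mm long, 20 thick, about 0.23 kg. Origin: on its underside, mid-length, centre line; z up. +x to the broad end: broad part 56 mm wide, x -5 to 55 mm; tongue 26 mm wide, x -55 to -5 mm. Centre of mass x = 10 mm. Starts flush in the right-hand (-y) cradle.
- plate_row: A third such plate, same size and frame, loose, already on the rack's lower shelf at its left or right end, tongue towards the robot and sticking out about 30 mm over the front edge. Leave it there. The row grows from it, along its y, towards the other end of the shelf: neighbours about 63 mm apart centre to centre.
- plate_left_tip (a point): Middle of the end face of plate_left's tongue: (-55, 0, 10) mm in the plate's frame.
- plate_right_tip (a point): Middle of the end face of plate_right's tongue: (-55, 0, 10) mm in the plate's frame.
- cradle_left: Fixed blue plastic cradle, 150 x 100 mm, deck 47 mm high. Origin: centre of its underside, on the table; +x to the pressing end. Its T-shaped pocket holds a plate flush with the deck, axes parallel, 2 mm play. The pocket floor (27 mm high) ends at x = 12.5 mm; beyond it is a well 21 mm deeper, ending in a 60 mm wide notch through the end wall (stop 26 mm high, x 62 to 75 mm).
- cradle_right: Fixed blue plastic cradle, 150 x 100 mm, deck 47 mm high. Origin: centre of its underside, on the table; +x to the pressing end. Its T-shaped pocket holds a plate flush with the deck, axes parallel, 2 mm play. The pocket floor (27 mm high) ends at x = 12.5 mm; beyond it is a well 21 mm deeper, ending in a 60 mm wide notch through the end wall (stop 26 mm high, x 62 to 75 mm).
- cradle_left_rest (a point): In cradle_left: (0, 0, 27) mm in the cradle's frame, the flush plate's origin. Pushing the outermost edge of the broad end (x 50 to 56 mm) 14 to 18 mm down takes a few N; nearer the middle it jams. Past some 16 degrees the plate stays tipped, at 26 to 33 degrees, its tongue about 25 mm proud of the deck, both its sides free to grip.
- cradle_right_rest (a point): In cradle_right: (0, 0, 27) mm in the cradle's frame, the flush plate's origin. Pushing the outermost edge of the broad end (x 50 to 56 mm) 14 to 18 mm down takes a few N; nearer the middle it jams. Past some 16 degrees the plate stays tipped, at 26 to 33 degrees, its tongue about 25 mm proud of the deck, both its sides free to grip.
- rack_edge (a point): Middle of the front top edge of the fixed rack's lower shelf, 165 mm above the table. +x runs into the shelf, +y along its edge, z up. Lower shelf: 100 mm deep (x), 330 wide, 12 thick, open in front; feet 7 mm behind the edge; posts only at the back corners.
- rack_upper (a point): Middle of the lower front edge of the rack's upper shelf: (-30, 0, 148) mm in rack_edge's frame. The upper shelf is 62 mm deep, 330 wide, 12 thick, with small bins up to 57 mm above its underside. It juts out over the tongues, so there the gripper must lean back towards the robot, some 25 to 45 degrees from vertical.
- carton: Bystander: loose cardboard carton, 50 x 44 x 42 mm high, on the lower shelf at the end away from plate_row. Origin: centre of its underside. Must not be moved.
- flask: Bystander: white plastic bottle, 60 mm across, 150 mm tall, on the table beside the left cradle. Origin: centre of its underside. Must not be moved.
- jar: Bystander: glass jar with a steel lid, 68 mm across, 100 mm tall, on the table beside the right cradle. Origin: centre of its underside. Must not be moved.
- roll: Bystander: cardboard core, a ring 100 mm across, 45 mm tall, lying flat on the table in front of the rack. Origin: centre of its underside. Must not be moved.
There are look-alikes about, which are no part of the job. Leave any green look-alike of the plate_right alone. What is shaped like the cradle_left but red is not meant.

How it is judged:
On the way, in this order (a step that is already met when the one before it is completed fails the run):
1. one of the two plates has been tipped up (20 to 45 degrees) in its cradle (((angle between plate_left's own z axis and vertical between 0.35 and 0.8 rad and distance between plate_left and cradle_left_rest below 0.03 m) or (angle between plate_right's own z axis and vertical between 0.35 and 0.8 rad and distance between plate_right and cradle_right_rest below 0.03 m))), for 0.2 s.
2. the second plate has been tipped up in its cradle too (the first still tipped there, or already on the rack) (((angle between plate_left's own z axis and vertical between 0.35 and 0.8 rad and distance between plate_left and cradle_left_rest below 0.03 m and angle between plate_right's own z axis and vertical between 0.35 and 0.8 rad and distance between plate_right and cradle_right_rest below 0.03 m) or (angle between plate_left's own z axis and vertical between 0.35 and 0.8 rad and distance between plate_left and cradle_left_rest below 0.03 m and z of plate_right in the frame of rack_edge between -0.004 and 0.006 m and x of plate_right in the frame of rack_edge between -0.02 and 0.06 m and y of plate_right in the frame of rack_edge between -0.17 and 0.17 m and angle between plate_right's own z axis and vertical below 0.08 rad) or (angle between plate_right's own z axis and vertical between 0.35 and 0.8 rad and distance between plate_right and cradle_right_rest below 0.03 m and z of plate_left in the frame of rack_edge between -0.004 and 0.006 m and x of plate_left in the frame of rack_edge between -0.02 and 0.06 m and y of plate_left in the frame of rack_edge between -0.17 and 0.17 m and angle between plate_left's own z axis and vertical below 0.08 rad))), for 0.2 s.
At the end, for the whole second after the job is handed in: Both plates lie flat, at rest, on the lower shelf in one row with plate_row: neighbours 53 to 74 mm apart centre to centre, origins and tongue ends in line within 12 mm, parallel within 8 degrees, tongues to the front; plate_row moved under 8 mm, bystanders under 15 mm (z of plate_left in the frame of rack_edge between -0.004 and 0.006 m and x of plate_left in the frame of rack_edge between -0.02 and 0.06 m and y of plate_left in the frame of rack_edge between -0.17 and 0.17 m and angle between each of plate_left, plate_right, plate_row's own z axis and vertical below 0.08 rad and x of plate_left in the frame of plate_row between -0.012 and 0.012 m and x of plate_left_tip in the frame of plate_row between -0.067 and -0.043 m and angle between the x axis of each of plate_left, plate_right and the x axis of plate_row, either way round below 0.14 rad and linear speed of each of plate_left, plate_right below 0.02 m/s and angular speed of each of plate_left, plate_right below 0.2 rad/s and z of plate_right in the frame of rack_edge between -0.004 and 0.006 m and x of plate_right in the frame of rack_edge between -0.02 and 0.06 m and y of plate_right in the frame of rack_edge between -0.17 and 0.17 m and x of plate_right in the frame of plate_row between -0.012 and 0.012 m and x of plate_right_tip in the frame of plate_row between -0.067 and -0.043 m and ((y of plate_left in the frame of plate_row between 0.053 and 0.074 m and y of plate_right in the frame of plate_left between 0.053 and 0.074 m) or (y of plate_left in the frame of plate_row between -0.074 and -0.053 m and y of plate_right in the frame of plate_left between -0.074 and -0.053 m) or (y of plate_right in the frame of plate_row between 0.053 and 0.074 m and y of plate_left in the frame of plate_right between 0.053 and 0.074 m) or (y of plate_right in the frame of plate_row between -0.074 and -0.053 m and y of plate_left in the frame of plate_right between -0.074 and -0.053 m)) and distance of plate_row from where it was at the start of the episode below 0.008 m and z of plate_row in the frame of rack_edge between -0.004 and 0.006 m and x of plate_row in the frame of rack_edge between -0.02 and 0.06 m and y of plate_row in the frame of rack_edge between -0.17 and 0.17 m and distance of each of carton, flask, jar, roll from where it was at the start of the episode below 0.015 m); the robot touches nothing.
It fails at once if a plate is dropped or slammed onto the lower shelf (faster than 0.55 m/s within 60 mm above it) ((z of plate_left in the frame of rack_edge between 0 and 0.06 m and x of plate_left in the frame of rack_edge between -0.02 and 0.06 m and y of plate_left in the frame of rack_edge between -0.17 and 0.17 m and linear speed of plate_left above 0.55 m/s) or (z of plate_right in the frame of rack_edge between 0 and 0.06 m and x of plate_right in the frame of rack_edge between -0.02 and 0.06 m and y of plate_right in the frame of rack_edge between -0.17 and 0.17 m and linear speed of plate_right above 0.55 m/s)).
It fails at once if the plate already on the rack is moved more than 15 mm (distance of plate_row from where it was at the start of the episode above 0.015 m).
It fails at once if the carton, flask, jar or cardboard core is moved more than 20 mm (distance of any of carton, flask, jar, roll from where it was at the start of the episode above 0.02 m).
It also fails if it takes over 72 s, if anything falls off the work surface, if the arm or the gripper's body presses on something with over 40 N, if the wrist force passes 120 N, or if a joint passes its speed limit or range.

## Working session

There is one attempt and no reset: what is moved stays moved. The work goes in short steps, Python scripts to look and compute and a shell command to move; the robot and the scene stay as the last step left them, time stands still between calls to the robot, and variables do not carry over. Pictures are saved under pics/ and viewed, and the job is handed in when it is done.

```bash
ls -la; mkdir -p pics; python3 - <<'E'
from rig import manip
import cv2,numpy as np
s=manip.observe()
for k,v in s.items(): print(k,np.round(v,4))
for n in ["scene","top","wrist"]:
    c=manip.capture(n)
    cv2.imwrite(f"pics/{n}0.png",c["frame"][:,:,::-1])
    np.savez(f"pics/{n}0.npz",**c)
    print(n,c["fx"],c["fy"],c["cx"],c["cy"]);print(np.round(c.get("T",c.get("hand_eye")),4))
E
```

```text
total 12
drwxr-xr-x  3 agent agent 4096 Dec  7 16:25 .
drwxr-xr-x 23 root  root  4096 Dec  7 16:25 ..
drwxr-xr-x  2 agent agent 4096 Dec  7 16:25 pics
time 0.0
qpos [ 1.1125  0.5284  1.4339  0.      1.1814 -0.1785]
joint_vel [-0.0025 -0.0008 -0.0016  0.0021  0.0013  0.    ]
effort [-2.00000e-04 -4.42356e+01 -1.78024e+01 -3.00000e-04  8.50000e-03
 -0.00000e+00]
tcp_pos [0.1723 0.6001 0.2444]
orientation [ 0.218   1.5603 -0.2212]
contact_force [-0.5113  0.1423 -0.404 ]
wrist_torque [-0.0242 -0.019   0.0306]
grip_width 0.0855
scene 537.463233431544 537.463233431544 326.04916465093896 248.64987587808048
[[ 0.8277 -0.4512  0.3335  0.0471]
 [-0.5611 -0.6601  0.4994 -0.64  ]
 [-0.0052 -0.6005 -0.7996  1.2355]
 [ 0.      0.      0.      1.    ]]
top 516.5134137970482 516.5134137970482 313.14383036134166 241.66009379411682
[[-0.0146 -0.985   0.1721  0.2161]
 [-0.9999  0.0131 -0.0095  0.021 ]
 [ 0.0071 -0.1722 -0.985   1.5188]
 [ 0.      0.      0.      1.    ]]
wrist 354.9954903960473 354.9954903960473 325.58078276455683 240.3745200485078
[[-7.000e-04 -3.090e-01  9.510e-01 -1.288e-01]
 [ 1.000e+00 -2.000e-04  7.000e-04  3.000e-04]
 [-0.000e+00  9.510e-01  3.090e-01 -7.930e-02]
 [ 0.000e+00  0.000e+00  0.000e+00  1.000e+00]]
```

View pics/scene0.png

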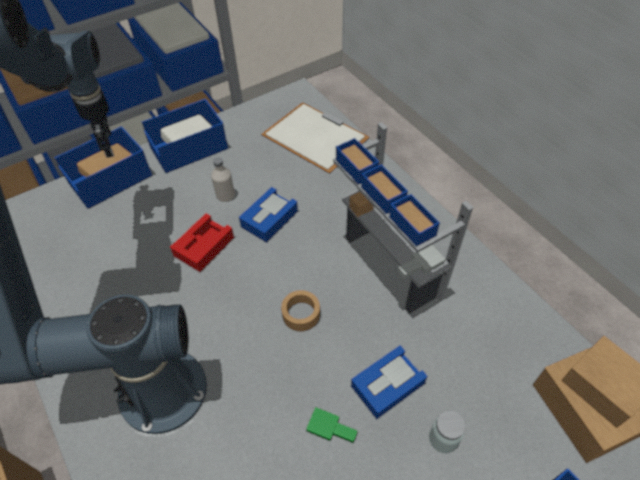

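View pics/top0.png

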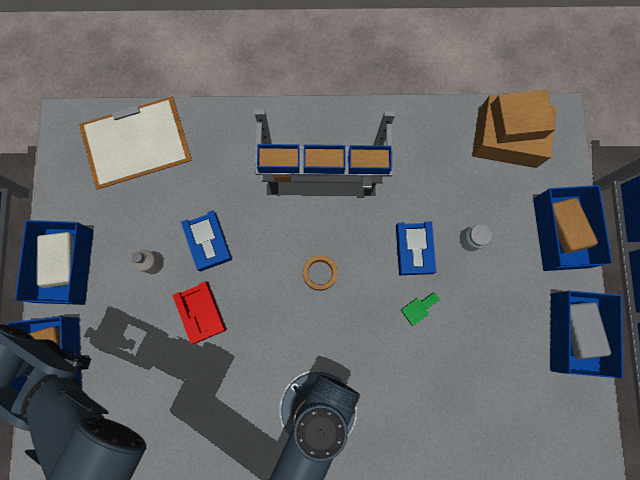

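View pics/wrist0.png

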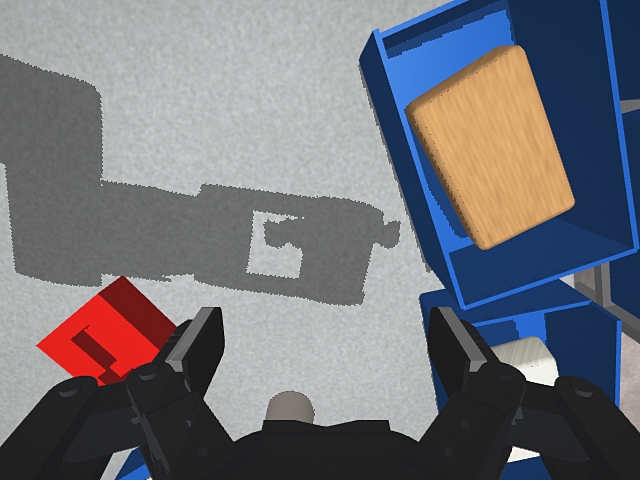

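```bash
cat > h.py <<'E'
import numpy as np,cv2
from scipy.spatial.transform import Rotation as Ro
def load(n): return dict(np.load(f"pics/{n}.npz"))
def pts(c,T=None):
    T=c["T"] if T is None else T
    z=c["range_z"]; v,u=np.mgrid[0:480,0:640]
    P=np.stack([(u-c["cx"])/c["fx"]*z,(v-c["cy"])/c["fy"]*z,z],-1)
    W=P@T[:3,:3].T+T[:3,3]; W[z<=0]=np.nan
    return W
def crop(c,u0,v0,u1,v1,k,name):
    im=c["frame"][v0:v1,u0:u1,::-1]
    cv2.imwrite(f"pics/{name}.png",cv2.resize(im,None,fx=k,fy=k,interpolation=cv2.INTER_CUBIC))
def toolT(s):
    T=np.eye(4);T[:3,:3]=Ro.from_rotvec(s["orientation"]).as_matrix();T[:3,3]=s["tcp_pos"];return T
E
python3 - <<'E'
from h import *
c=load("top0");W=pts(c)
from scipy.spatial.transform import Rotation as Ro
print(np.round(Ro.from_rotvec([.218,1.5603,-.2212]).as_matrix(),3))
crop(c,170,195,250,285,6,"cl"); crop(c,380,205,460,290,6,"cr"); crop(c,240,100,410,205,4,"rk")
def med(u,v,r=1): return np.round(np.nanmedian(W[v-r:v+r+1,u-r:u+r+1].reshape(-1,3),0),4)
for n,u,v in [("left broad",202,233),("left tongue",208,252),("right broad",416,237),("right tongue",417,258),("shelf",320,190),("row tongue",370,190),("roll",307,272),("jar",478,236),("flask",146,258),("green",415,311),("bins",323,160)]: print(n,med(u,v))
# cradle deck masks by blue & z
hsv=cv2.cvtColor(c["frame"],cv2.COLOR_RGB2HSV)
for nm,(u0,u1,v0,v1) in {"L":(175,240,200,275),"R":(390,445,215,280)}.items():
    m=np.zeros((480,640),bool); m[v0:v1,u0:u1]=True
    b=m&(hsv[...,0]>100)&(hsv[...,0]<130)&(hsv[...,1]>120)&(abs(W[...,2]-.047)<.008)
    pl=m&(hsv[...,1]<60)&(abs(W[...,2]-.047)<.008)
    r=cv2.minAreaRect(W[b][:,:2].astype(np.float32)); print(nm,b.sum(),np.round(r[0],4),np.round(r[1],4),r[2],np.nanmedian(W[b][:,2]))
    r=cv2.minAreaRect(W[pl][:,:2].astype(np.float32)); print(' plate',pl.sum(),np.round(r[0],4),np.round(r[1],4),r[2],np.nanmedian(W[pl][:,2]))
E
```

```text
[[-0.001  0.276  0.961]
 [-0.002  0.961 -0.276]
 [-1.    -0.002 -0.   ]]
left broad [0.5034 0.3283 0.0473]
left tongue [0.4474 0.3111 0.0467]
right broad [ 0.4836 -0.2924  0.0456]
right tongue [ 0.421  -0.2922  0.0492]
shelf [ 0.6386 -0.0167  0.0023]
row tongue [ 0.623  -0.1618  0.0562]
roll [0.388  0.0257 0.0407]
jar [ 0.4741 -0.4551  0.0995]
flask [0.4222 0.4645 0.1149]
green [ 0.2713 -0.2848  0.0181]
bins [ 0.6154 -0.0163  0.3505]
L 1041 [0.4849 0.3192] [0.1524 0.1011] 19.790281295776367 0.047021362907674336
 plate 555 [0.4937 0.3236] [0.1305 0.0587] 19.692710876464844 0.04719159075940582
R 1017 [ 0.4543 -0.292 ] [0.1515 0.1005] 1.3497066497802734 0.04690699733114556
 plate 556 [ 0.454 -0.292] [0.1098 0.0582] 2.886380910873413 0.04700872729426342
```

View pics/cl.png

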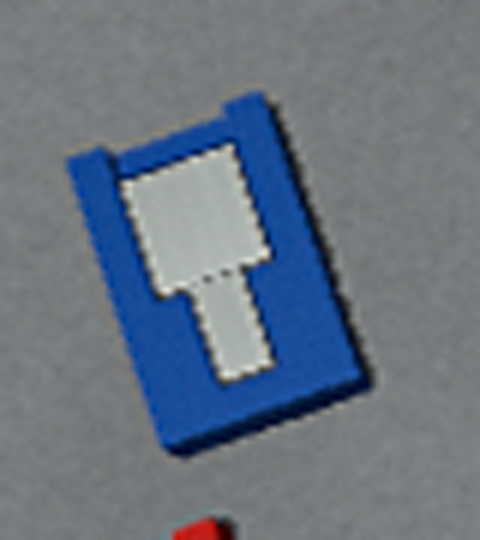

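View pics/cr.png

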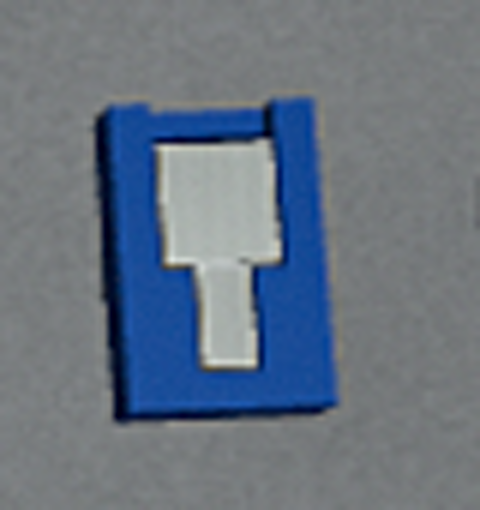

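View pics/rk.png

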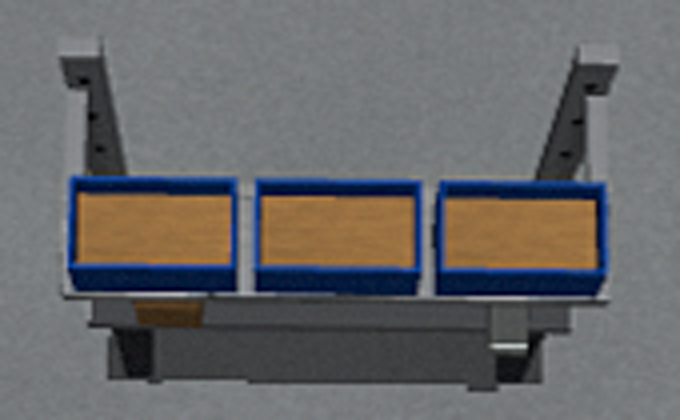

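```bash
python3 - <<'E'
from h import *
for nm,box in [("top0",(240,400,150,200)),("scene0",(330,480,120,320))]:
    c=load(nm);W=pts(c)
    u0,u1,v0,v1=box
    m=np.zeros((480,640),bool); m[v0:v1,u0:u1]=True
    for lab,z0,z1 in [("lower",.158,.172),("rowtop",.178,.192),("upper",.318,.332),("carton",.2,.215)]:
        P=W[m&(W[...,2]>z0)&(W[...,2]<z1)]
        if len(P)<8: print(nm,lab,len(P)); continue
        r=cv2.minAreaRect(P[:,:2].astype(np.float32))
        print(nm,lab,len(P),np.round(r[0],4),np.round(r[1],4),round(r[2],2),"min",P.min(0).round(4),"max",P.max(0).round(4))
        print(np.round(cv2.boxPoints(r),4).tolist())
c=load("scene0")
crop(c,330,110,490,320,3,"rs")
E
```

```text
top0 lower 622 [ 0.6183 -0.0185] [0.3275 0.0371] 88.58 min [ 0.597  -0.1826  0.158 ] max [0.6405 0.1449 0.1714]
[[0.5957000255584717, -0.18170000612735748], [0.6327999830245972, -0.1826999932527542], [0.6409000158309937, 0.14480000734329224], [0.6037999987602234, 0.14569999277591705]]
top0 rowtop 135 [ 0.6204 -0.0202] [0.2607 0.0308] 85.61 min [ 0.5963 -0.1498  0.1787] max [0.6278 0.1103 0.1919]
[[0.5950999855995178, -0.14900000393390656], [0.6258000135421753, -0.15139999985694885], [0.645799994468689, 0.10849999636411667], [0.6151000261306763, 0.11089999973773956]]
top0 upper 569 [ 0.6193 -0.0194] [0.3293 0.063 ] 88.68 min [ 0.5846 -0.1841  0.3182] max [0.6519 0.1447 0.3319]
[[0.5839999914169312, -0.18320000171661377], [0.6470000147819519, -0.18469999730587006], [0.6546000242233276, 0.1445000022649765], [0.5916000008583069, 0.1459999978542328]]
top0 carton 51 [0.6217 0.088 ] [0.0424 0.008 ] 89.65 min [0.6177 0.0669 0.2001] max [0.6257 0.1093 0.2116]
[[0.6176000237464905, 0.06689999997615814], [0.6255999803543091, 0.06679999828338623], [0.6258999705314636, 0.10920000076293945], [0.61
[... 471 characters left out ...]
9660492], [0.6105999946594238, -0.21559999883174896], [0.7282999753952026, -0.1875], [0.6557999849319458, 0.1151999980211258]]
scene0 upper 984 [ 0.6591 -0.0202] [0.3329 0.1445] 88.95 min [ 0.5843 -0.1877  0.318 ] max [0.7339 0.1463 0.332 ]
[[0.5838000178337097, -0.18520000576972961], [0.7282999753952026, -0.18790000677108765], [0.7343999743461609, 0.14489999413490295], [0.589900016784668, 0.147599995136261]]
scene0 carton 251 [ 0.669  -0.0413] [0.0453 0.3113] 14.04 min [ 0.6178 -0.1883  0.2001] max [0.728  0.1088 0.2147]
[[0.6092000007629395, 0.10419999808073044], [0.6848000288009644, -0.19779999554157257], [0.7286999821662903, -0.1868000030517578], [0.6531999707221985, 0.1151999980211258]]
```

View pics/rs.png

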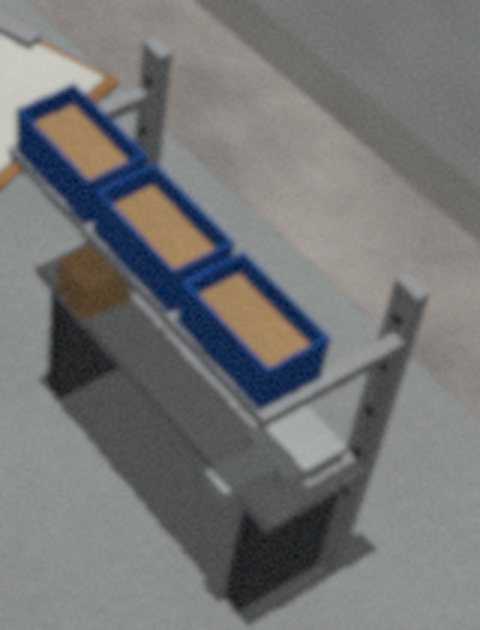

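```bash
python3 -m pendant '[[[0,-1.5,4.4,-0.12,8.5],[0,-3,8.8,-0.24,6],[0,-4.5,13.2,-0.36,4],[0,-6,17.6,-0.48,2],[0,-7.5,22,-0.6,0]]]' 40; cat > st.py <<'E'
from rig import manip
from h import *
s=manip.observe(); T=toolT(s)
print("t",round(s["time"],2),"tcp",T[:3,3].round(4),"grip",round(s["grip_width"],4),"F",np.round(s["contact_force"],1)); print(T[:3,:3].round(3)); print("q",np.round(s["qpos"],3))
E
python3 st.py
```

```text
time: 0.65
tcp_pos: [0.3644, 0.4665, 0.2451]
orientation: [-0.256, 1.556, 0.255]
contact_force: [0.1, 0.6, -0.3]
grip_width: 0.0279
t 0.65 tcp [0.3644 0.4665 0.2451] grip 0.0279 F [ 0.1  0.6 -0.3]
[[-0.    -0.32   0.948]
 [-0.     0.948  0.32 ]
 [-1.    -0.    -0.   ]]
q [ 0.719  0.483  1.518  0.     1.141 -1.177]
```

```bash
python3 -m pendant '[[[0,-3.6,1.6,-0.02,0],[0,-7.2,3.2,-0.02,0],[0,-10.8,4.8,-0.02,0],[0,-14.4,6.4,-0.02,0],[0,-17.9,8,-0.02,0]]]' 40; cat > wr.py <<'E'
import sys
from rig import manip
from h import *
n=sys.argv[1]
s=manip.observe(); c=manip.capture("wrist"); T=toolT(s)@c["hand_eye"]; c["T"]=T
np.savez(f"pics/{n}.npz",**c); cv2.imwrite(f"pics/{n}.png",c["frame"][:,:,::-1])
E
python3 wr.py w1; python3 st.py; python3 - <<'E'
from h import *
c=load("w1");W=pts(c);hsv=cv2.cvtColor(c["frame"],cv2.COLOR_RGB2HSV)
b=(hsv[...,0]>100)&(hsv[...,0]<130)&(hsv[...,1]>120)&(abs(W[...,2]-.047)<.006)
pl=(hsv[...,1]<60)&(abs(W[...,2]-.047)<.005)
for m in (b,pl):
    n,l,st,_=cv2.connectedComponentsWithStats(m.astype(np.uint8)); k=1+st[1:,4].argmax(); P=W[l==k][:,:2].astype(np.float32)
    r=cv2.minAreaRect(P); print(st[k],np.round(r[0],4),np.round(r[1],4),r[2],np.nanmedian(W[l==k][:,2]))
E
```

```text
time: 1.15
tcp_pos: [0.4963, 0.3217, 0.245]
orientation: [-0.267, 1.555, 0.267]
contact_force: [0.4, 0.5, -0.1]
grip_width: 0.0
t 1.2 tcp [0.5013 0.3175 0.2452] grip -0.0002 F [ 3.7 -2.4  0.5]
[[ 0.004 -0.33   0.944]
 [-0.003  0.944  0.33 ]
 [-1.    -0.005  0.003]]
q [ 0.379  0.484  1.516 -0.005  1.139 -1.526]
[  271   117   115   159 10163] [0.4853 0.3203] [0.1498 0.1002] 19.542524337768555 0.047166641803802145
[ 298  140   60  117 5091] [0.485  0.3202] [0.1102 0.0557] 19.686025619506836 0.04712511086836696
```

View pics/w1.png

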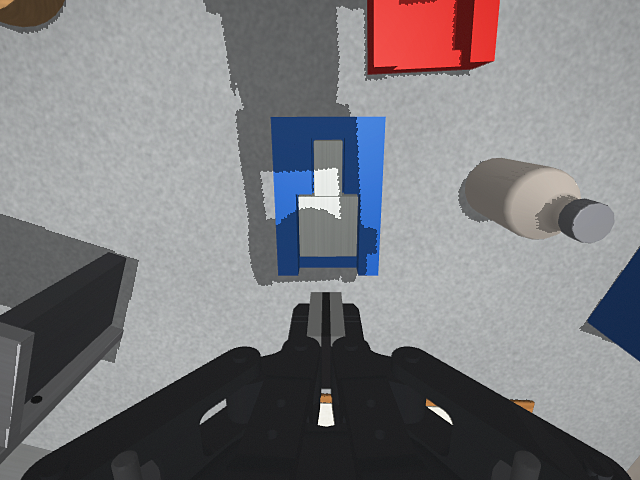

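```bash
python3 -m pendant '[[[3,0,2.5,0,0],[6,0.2,4.9,0,0],[9,0.2,4.9,0,0],[9,0.2,4.9,0,0],[9,0.2,4.9,0,0]]]' 40;  python3 st.py
```

```text
time: 1.7
tcp_pos: [0.5403, 0.3413, 0.1548]
orientation: [-0.268, 1.557, 0.267]
contact_force: [0.0, -0.5, 0.3]
grip_width: 0.0
t 1.7 tcp [0.5403 0.3413 0.1548] grip 0.0 F [ 0.  -0.5  0.3]
[[-0.002 -0.334  0.943]
 [-0.001  0.943  0.334]
 [-1.    -0.    -0.002]]
q [ 0.389  0.653  1.473  0.     1.017 -1.522]
```

```bash
python3 -m pendant '[[[4,-0.1,0.5,0,0],[8,-0.1,0.5,0,0],[9.2,-0.1,0.5,0,0],[10,-0.1,0.5,0,0],[10.6,-0.1,0.5,0,0]]]' 40;  python3 -m pendant '[[[0.4,0,0,0,0],[0.6,0,0,0,0]]]'; python3 wr.py w2
```

```text
time: 2.2
tcp_pos: [0.5475, 0.3428, 0.051]
orientation: [-0.266, 1.55, 0.268]
contact_force: [1.2, 0.3, 0.5]
grip_width: 0.0001
time: 2.4
tcp_pos: [0.5468, 0.3424, 0.0445]
orientation: [-0.267, 1.552, 0.267]
contact_force: [0.2, 0.4, -1.1]
grip_width: 0.0001
```

View pics/w2.png

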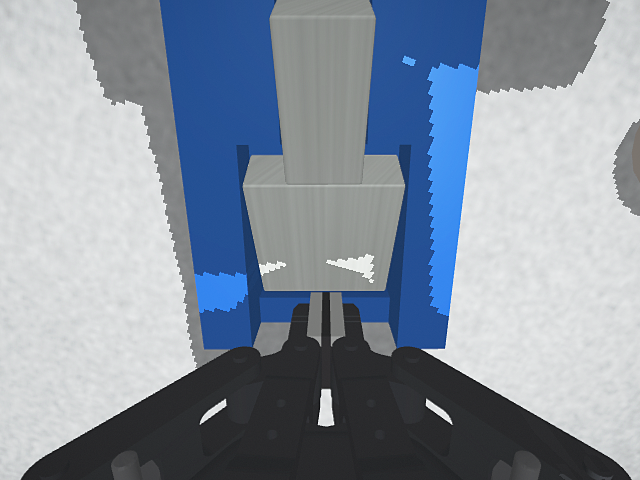

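```bash
cat > tilt.py <<'E'
import sys
from h import *
c=load(sys.argv[1]);W=pts(c);hsv=cv2.cvtColor(c["frame"],cv2.COLOR_RGB2HSV)
u0,v0,u1,v1=map(int,sys.argv[2:6])
m=np.zeros((480,640),bool);m[v0:v1,u0:u1]=True
P=W[m&(hsv[...,1]<60)&np.isfinite(W[...,2])]
C=P.mean(0);U,S,V=np.linalg.svd(P-C,full_matrices=False);n=V[2]*np.sign(V[2][2]);print(len(P),"c",C.round(4),"n",n.round(3),"tilt",np.degrees(np.arccos(n[2])),"rms",S[2]/len(P)**.5,"zmax",P[:,2].max(),"xyz min",P.min(0).round(4),"max",P.max(0).round(4))
E
python3 tilt.py w2 290 30 355 170
```

```text
9073 c [0.4669 0.3133 0.0657] n [0.43  0.152 0.89 ] tilt 27.142826065915834 rms 0.0006095052097734414 zmax 0.0761579628620609 xyz min [0.449  0.3005 0.054 ] max [0.489  0.3296 0.0762]
```

```bash
python3 -m pendant '[[[-3,0,0,0,0],[-7.5,0,0,0,0],[-12,0,4,0,0],[-16,0,8.5,0,0],[-16,0,13.5,0,0]]]' 40;  python3 -m pendant '[[[0,0,5,0,0],[0,0,10,0,0],[0,0,15,0,0],[0,0,20,0,0],[0,0,25,0,0]]]'; python3 st.py
```

```text
time: 2.95
tcp_pos: [0.6601, 0.3831, 0.2073]
orientation: [-0.266, 1.546, 0.269]
contact_force: [1.9, 0.6, -0.8]
grip_width: 0.0001
time: 3.45
tcp_pos: [0.8493, 0.4442, 0.1892]
orientation: [-0.26, 1.533, 0.272]
contact_force: [6.9, 3.3, 6.6]
grip_width: 0.0002
t 3.45 tcp [0.8493 0.4442 0.1892] grip 0.0002 F [6.9 3.3 6.6]
[[ 0.02  -0.334  0.942]
 [ 0.011  0.943  0.334]
 [-1.     0.004  0.023]]
q [ 0.365  1.16   0.218  0.003  1.741 -1.546]
```

```bash
python3 -m pendant '[[[0,0,5,0,0],[0,0,10,0,0],[0,0,15,0,0]]]' 40; python3 st.py;  python3 wr.py w3; python3 tilt.py w3 0 0 640 200 >/dev/null; python3 -m pendant '[[[0,0,0,0,0]]]'; python3 st.py
```

```text
time: 3.75
tcp_pos: [0.868, 0.4383, 0.1785]
orientation: [-0.249, 1.492, 0.28]
contact_force: [0.2, -1.4, 0.9]
grip_width: -0.0002
t 3.75 tcp [0.868  0.4383 0.1785] grip -0.0002 F [ 0.2 -1.4  0.9]
[[ 0.058 -0.334  0.941]
 [ 0.029  0.943  0.333]
 [-0.998  0.009  0.064]]
q [ 0.351  1.172  0.219  0.008  1.687 -1.559]
time: 3.9
tcp_pos: [0.868, 0.4385, 0.1793]
orientation: [-0.249, 1.492, 0.28]
contact_force: [0.5, 0.5, -0.4]
grip_width: -0.0
t 3.9 tcp [0.868  0.4385 0.1793] grip -0.0 F [ 0.5  0.5 -0.4]
[[ 0.058 -0.334  0.941]
 [ 0.03   0.943  0.333]
 [-0.998  0.009  0.065]]
q [ 0.351  1.171  0.218  0.008  1.687 -1.559]
```

```bash
python3 -m pendant '[[[0,0,-4,0,0],[0,0,-8,0,0],[0,0,-8,0,0]]]' 40; python3 st.py
```

```text
time: 4.2
tcp_pos: [0.7804, 0.4092, 0.1666]
orientation: [-0.255, 1.517, 0.279]
contact_force: [-0.0, 0.8, -1.2]
grip_width: 0.0
t 4.2 tcp [0.7804 0.4092 0.1666] grip 0.0 F [-0.   0.8 -1.2]
[[ 0.034 -0.335  0.942]
 [ 0.021  0.942  0.335]
 [-0.999  0.009  0.039]]
q [ 0.354  0.973  0.707  0.008  1.422 -1.56 ]
```

```bash
cat > go.py <<'E'
import sys
from rig import manip
from h import *
# usage: go.py X Y Z [yawdeg]   target TCP; prints shift in tool axes (cm) and turn
s=manip.observe();T=toolT(s);R=T[:3,:3]
t=np.array(list(map(float,sys.argv[1:4])));d=R.T@(t-T[:3,3])
print("t",round(s["time"],2),"tcp",T[:3,3].round(4),"F",np.round(s["contact_force"],1),"grip",round(s["grip_width"],4))
print("tilt %.1f az %.1f | y-axis z %.3f"%(np.degrees(np.arccos(-R[2,0])),np.degrees(np.arctan2(R[1,0],R[0,0])),R[2,1]),"yaw(y) %.2f"%np.degrees(np.arctan2(-R[0,1],R[1,1])),"q",s["qpos"].round(3))
print("shift cm",(d*100).round(2),"len",round(np.linalg.norm(d)*100,1))
if len(sys.argv)>4:
    a=np.radians(float(sys.argv[4])); yt=np.array([-np.sin(a),np.cos(a),0]); b=R.T@yt
    print("turn",np.arctan2(b[2],b[1]).round(4))
E
python3 go.py .45 .25 .22 2; python3 go.py .515 -.29 .16 2|tail -2
```

```text
t 4.2 tcp [0.7804 0.4092 0.1666] F [-0.   0.8 -1.2] grip 0.0
tilt 2.3 az 32.2 | y-axis z 0.009 yaw(y) 19.59 q [ 0.354  0.973  0.707  0.008  1.422 -1.56 ]
shift cm [ -6.79  -3.88 -36.23] len 37.1
turn 0.3065
shift cm [ -1.72 -56.98 -48.42] len 74.8
turn 0.3065
```

```bash
python3 -m pendant '[[[-1,-0.5,-4.8,0.05,0],[-2,-1,-9.6,0.1,0],[-3,-1.6,-14.4,0.15,0],[-4,-2.1,-19.2,0.2,0],[-5,-2.6,-24,0.25,0]]]' 40 | head -2; python3 -m pendant '[[[-0.6,-3.4,-3.6,0.06,0],[-1.2,-7,-7,0.06,0],[-1.8,-11.5,-9,0.06,0],[-2,-16.2,-10,0.06,0],[-2,-21,-10.5,0.06,0]]]'|head -2; python3 go.py .505 -.29 .2 2
```

```text
time: 4.7
tcp_pos: [0.572, 0.3061, 0.2098]
time: 5.2
tcp_pos: [0.4867, 0.0862, 0.2183]
t 5.2 tcp [0.4867 0.0862 0.2183] F [ 1.1 -0.2  0.1] grip 0.0002
tilt 3.9 az 25.1 | y-axis z 0.027 yaw(y) 1.90 q [-0.071  0.369  1.829  0.043  0.884 -1.7  ]
shift cm [  0.85 -37.7    0.53] len 37.7
turn -0.0034
```

```bash
python3 -m pendant '[[[0,-4.7,0,0,0],[0,-9.4,0,0,0],[0,-14.1,0,0,0],[0,-18.8,0,0,0],[0,-23.5,0,0,0]]]' 40 | head -2; python3 -m pendant '[[[0.2,-4.7,0,0,0],[0.4,-9.4,0.2,0,0],[0.8,-14.1,0.5,0,0],[0.8,-14.1,0.5,0,0]]]'|head -2; python3 wr.py w4; python3 go.py .515 -.29 .2 2;  python3 - <<'E'
from h import *
c=load("w4");W=pts(c);hsv=cv2.cvtColor(c["frame"],cv2.COLOR_RGB2HSV)
b=(hsv[...,0]>100)&(hsv[...,0]<130)&(hsv[...,1]>120)&(abs(W[...,2]-.047)<.006)
pl=(hsv[...,1]<60)&(abs(W[...,2]-.047)<.005)
for m in (b,pl):
    n,l,st,_=cv2.connectedComponentsWithStats(m.astype(np.uint8)); k=1+st[1:,4].argmax(); P=W[l==k][:,:2].astype(np.float32)
    r=cv2.minAreaRect(P); print(st[k],np.round(r[0],4),np.round(r[1],4),r[2],np.nanmedian(W[l==k][:,2]))
E
```

```text
time: 5.7
tcp_pos: [0.495, -0.1504, 0.2115]
time: 6.1
tcp_pos: [0.5059, -0.2962, 0.1997]
t 6.15 tcp [ 0.5048 -0.2925  0.1994] F [-0.3  0.7  0.9] grip 0.0002
tilt 3.8 az 22.5 | y-axis z 0.024 yaw(y) 1.57 q [-0.746  0.515  1.614  0.072  0.985 -2.383]
shift cm [0.   0.22 1.03] len 1.1
turn -0.009
[  255    37   147   205 16573] [ 0.454  -0.2921] [0.1504 0.1003] 1.4823499917984009 0.04718831229362014
[ 292   70   73  149 7912] [ 0.4541 -0.2923] [0.1096 0.0561] 1.630780816078186 0.04715253074521358
```

View pics/w4.png

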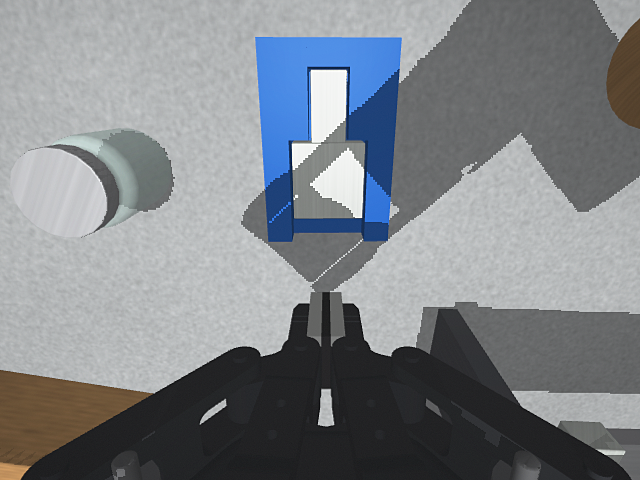

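```bash
python3 go.py .517 -.290 .07 1.6|tail -2; python3 go.py .517 -.290 .044 1.6|tail -2
```

```text
shift cm [12.99 -0.09  0.42] len 13.0
turn -0.0021
shift cm [15.58 -0.15  0.26] len 15.6
turn -0.0021
```

```bash
python3 -m pendant '[[[4.5,0,0.8,0,0],[9,0,0.6,0,0],[12.8,-0.1,0.4,0,0],[13.8,-0.1,0.4,0,0],[14.6,-0.1,0.3,0,0]]]' 40 ; python3 -m pendant '[[[0.5,0,0,0,0],[1,0,0,0,0],[1.1,0,0,0,0]]]'; python3 wr.py w5; python3 tilt.py w5 290 30 355 170;  python3 go.py .517 -.290 .044 1.6
```

```text
time: 6.65
tcp_pos: [0.5154, -0.2842, 0.0525]
orientation: [-0.003, 1.513, 0.047]
contact_force: [-0.7, -1.0, 0.9]
grip_width: 0.0003
time: 6.95
tcp_pos: [0.5158, -0.2849, 0.0422]
orientation: [-0.003, 1.512, 0.045]
contact_force: [0.2, 0.5, 0.1]
grip_width: -0.0001
8963 c [ 0.4294 -0.289   0.0688] n [0.393 0.012 0.92 ] tilt 23.144583170245813 rms 0.002057055275454443 zmax 0.07732809447703717 xyz min [ 0.4125 -0.2978  0.0454] max [ 0.4485 -0.2778  0.0773]
t 7.0 tcp [ 0.5156 -0.2849  0.0421] F [-0.5 -0.6  0.6] grip -0.0001
tilt 3.7 az 25.8 | y-axis z 0.026 yaw(y) 1.78 q [-0.724  0.764  1.688  0.097  0.667 -2.4  ]
shift cm [-0.2  -0.51  0.13] len 0.6
turn 0.0016
```

View pics/w5.png

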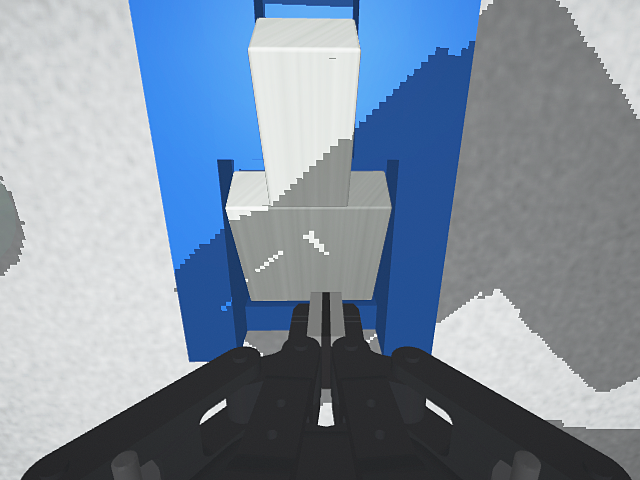

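```bash
python3 -m pendant '[[[-4,0,0,0,0],[-8.5,0,-1,0,0],[-13,2,-2,0,1],[-15,6.5,-3,-0.03,3],[-15,11.3,-4,-0.06,5]]]' 40|head -2 ; python3 wr.py w6; python3 go.py .45 .2 .2 19.6
```

```text
time: 7.5
tcp_pos: [0.4651, -0.1788, 0.196]
t 7.55 tcp [ 0.4585 -0.1684  0.1937] F [-4.   5.8 -1.7] grip 0.0461
tilt 3.7 az 33.5 | y-axis z 0.030 yaw(y) 5.40 q [-0.617  0.412  1.849  0.079  0.859 -2.332]
shift cm [ 0.62 36.76  2.59] len 36.9
turn -0.2492
```

```bash
python3 -m pendant '[[[0,4.8,0,-0.05,5],[0,9.6,0,-0.1,5],[0,14.4,0,-0.15,5],[0,19.2,0,-0.2,5],[0,24,0,-0.25,5]]]' 40|head -2 ; python3 go.py .5 .3 .2 19.6; python3 tilt.py w6 270 30 360 170
```

```text
time: 8.05
tcp_pos: [0.4412, 0.0633, 0.1982]
t 8.05 tcp [0.4412 0.0633 0.1982] F [0.7 0.5 0.2] grip 0.0501
tilt 3.8 az 26.3 | y-axis z 0.008 yaw(y) 19.58 q [-0.133  0.346  1.959  0.052  0.783 -2.081]
shift cm [ 0.85 20.34 13.44] len 24.4
turn -0.0009
12548 c [ 3.808e-01 -1.917e-01  2.000e-04] n [ 0.001 -0.001  1.   ] tilt 0.07614296422073318 rms 0.0007515193980667123 zmax 0.0033819667787760577 xyz min [ 0.326  -0.2303 -0.0028] max [ 0.4407 -0.1475  0.0034]
```

```bash
python3 -m pendant '[[[0,4.2,2.6,0,5],[0,8.4,5.2,0,5],[0,12.6,7.8,0,5],[0,17,10.4,0,5],[0.8,20.3,12.4,0,5]]]' 40|head -2 ;python3 -m pendant '[[[0,0,0,0,5],[0,0,0,0,5]]]'|head -2; python3 wr.py w7; python3 go.py .5 .3 .2 19.6
```

```text
time: 8.55
tcp_pos: [0.4919, 0.2977, 0.2009]
time: 8.75
tcp_pos: [0.4902, 0.2951, 0.1991]
t 8.8 tcp [0.4901 0.294  0.1991] F [-0.2 -0.7 -0.7] grip 0.0497
tilt 3.6 az 26.9 | y-axis z 0.008 yaw(y) 19.54 q [ 0.341  0.493  1.661  0.01   0.925 -1.576]
shift cm [-0.02  0.23  1.13] len 1.2
turn -0.0016
```

View pics/w7.png

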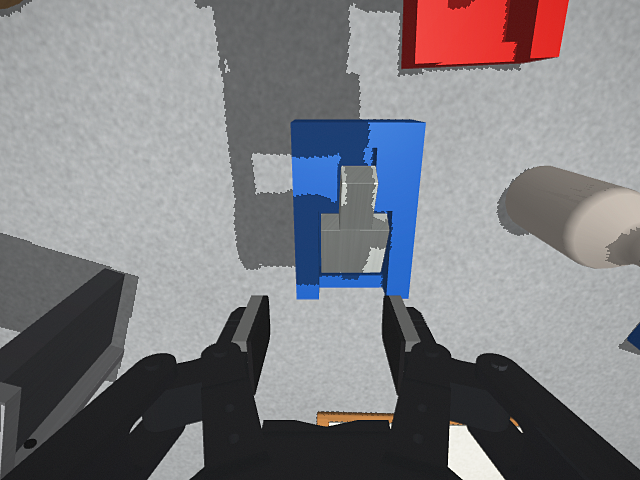

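```bash
python3 tilt.py w7 346 188 371 210; python3 - <<'E'
from h import *
c=load("w7");crop(c,300,130,430,290,5,"w7c")
W=pts(c)
for u,v in [(346,183),(372,184),(358,186),(358,168),(348,168),(374,167),(358,205),(346,205),(371,205)]: print(u,v,W[v,u].round(4))
E
```

```text
545 c [0.4635 0.3124 0.0687] n [0.449 0.168 0.878] tilt 28.634786627028603 rms 0.0004861890391721056 zmax 0.07514993449549456 xyz min [0.4523 0.3004 0.0625] max [0.4755 0.3251 0.0751]
346 183 [0.4544 0.2991 0.0751]
372 184 [0.4488 0.3165 0.076 ]
358 186 [0.4537 0.308  0.0745]
358 168 [0.4436 0.3053 0.062 ]
348 168 [0.446  0.2984 0.0616]
374 167 [0.4392 0.3164 0.0602]
358 205 [0.4689 0.315  0.0648]
346 205 [0.472  0.3065 0.0647]
371 205 [0.4655 0.3241 0.0656]
```

View pics/w7c.png

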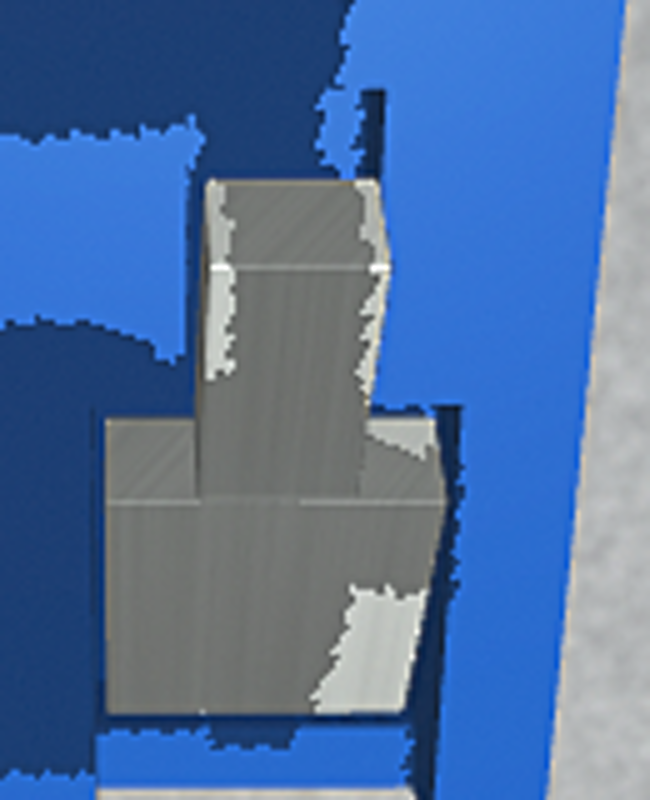

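```bash
python3 go.py .4545 .3087 .11 19.6;python3 go.py .4545 .3087 .064 19.6|tail -2
```

```text
t 8.8 tcp [0.4901 0.294  0.1991] F [-0.2 -0.7 -0.7] grip 0.0497
tilt 3.6 az 26.9 | y-axis z 0.008 yaw(y) 19.54 q [ 0.341  0.493  1.661  0.01   0.925 -1.576]
shift cm [ 8.73  2.5  -3.42] len 9.7
turn -0.0016
shift cm [13.32  2.46 -3.7 ] len 14.0
turn -0.0016
```

```bash
python3 -m pendant '[[[2.5,1.2,-1.7,0,5],[6,2.4,-3.4,0,5],[10,2.5,-3.5,0,5],[12,2.5,-3.6,0,5],[12,2.5,-3.6,0,5]]]' 40|head -2 ; python3 go.py .4545 .3087 .064 19.6; python3 wr.py w8
```

```text
time: 9.3
tcp_pos: [0.4534, 0.3071, 0.075]
t 9.3 tcp [0.4534 0.3071 0.075 ] F [-0.3  0.2 -0.2] grip 0.0502
tilt 3.3 az 27.4 | y-axis z 0.008 yaw(y) 19.37 q [ 0.389  0.671  1.799  0.009  0.615 -1.527]
shift cm [1.11 0.1  0.1 ] len 1.1
turn -0.0044
```

View pics/w8.png

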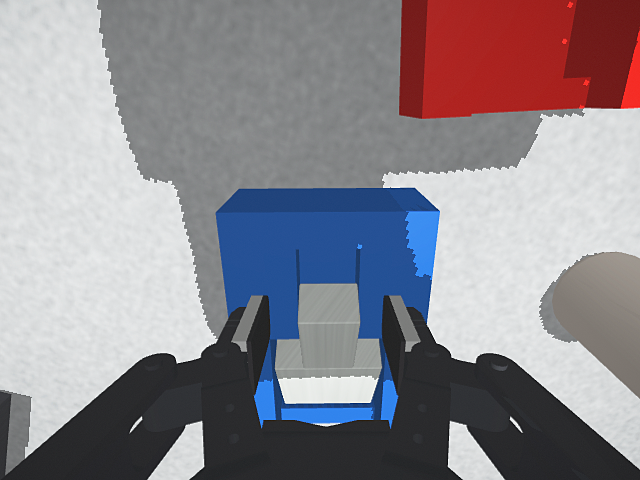

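```bash
python3 -m pendant '[[[0.6,0.1,0.1,0,5],[1.1,0.1,0.1,0,5],[1.1,0.1,0.1,0,3.5],[1.1,0.1,0.1,0,2],[1.1,0.1,0.1,0,2]]]' 60 ; python3 -m pendant '[[[0,0,0,0,1.5],[0,0,0,0,1.5],[0,0,0,0,1.5]]]' 100; python3 wr.py w9; python3 go.py .4545 .3087 .064 19.6
```

```text
time: 9.85
tcp_pos: [0.4571, 0.3114, 0.0669]
orientation: [-0.25, 1.491, 0.28]
contact_force: [0.3, -0.6, 0.7]
grip_width: 0.0247
time: 10.15
tcp_pos: [0.4571, 0.3115, 0.0668]
orientation: [-0.249, 1.491, 0.28]
contact_force: [0.1, -0.4, 3.9]
grip_width: 0.0241
t 10.2 tcp [0.4571 0.3115 0.0668] F [ 0.4 -0.4  2.9] grip 0.0235
tilt 3.8 az 27.0 | y-axis z 0.009 yaw(y) 19.51 q [ 0.393  0.688  1.794  0.009  0.594 -1.525]
shift cm [ 0.25 -0.17 -0.36] len 0.5
turn -0.0021
```

View pics/w9.png

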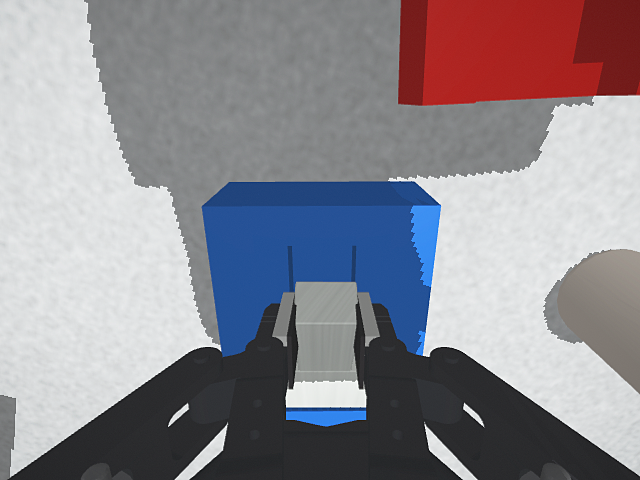

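```bash
python3 -m pendant '[[[-1,0,0,0,1.5],[-2.5,0,0,0,1.5],[-5,0,0,0,1.5],[-8,0,0,0,1.5],[-8,0,0,0,1.5]]]' 90 ; python3 wr.py w10; python3 tilt.py w10 303 327 351 350
```

```text
time: 10.7
tcp_pos: [0.4529, 0.3096, 0.1492]
orientation: [-0.249, 1.488, 0.281]
contact_force: [-0.3, 1.7, -3.7]
grip_width: 0.0235
1101 c [0.4571 0.3118 0.1511] n [0.444 0.155 0.882] tilt 28.081839801474064 rms 0.0002724783688187606 zmax 0.156910144804153 xyz min [0.4455 0.3    0.1448] max [0.4693 0.3248 0.1569]
```

View pics/w10.png

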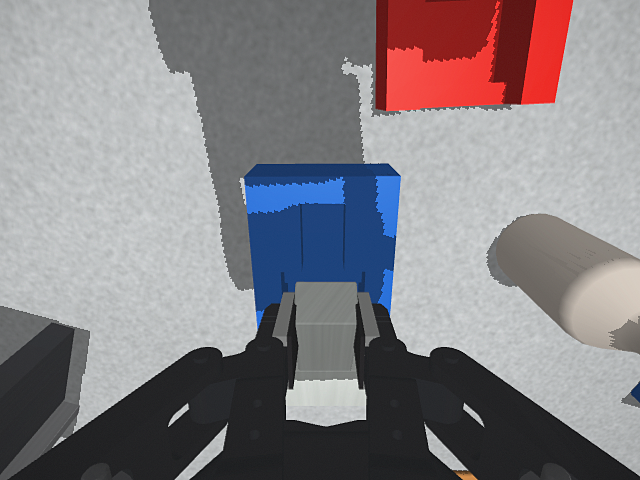

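```bash
python3 go.py .5 .0 .52 -1.3; 
```

```text
t 10.75 tcp [0.452  0.3091 0.1475] F [-0.3  0.6 -2.9] grip 0.024
tilt 3.8 az 27.1 | y-axis z 0.009 yaw(y) 19.52 q [ 0.393  0.544  1.765  0.008  0.768 -1.524]
shift cm [-37.81 -30.41  -3.34] len 48.6
turn 0.3621
```

```bash
python3 -m pendant '[[[-3.6,-2.8,0,0.03,1.5],[-7.2,-5.8,0,0.07,1.5],[-11,-8.8,-1,0.11,1.5],[-15,-11.8,-1,0.15,1.5],[-19,-14.8,-2,0.2,1.5]]]' 90 |head -2; python3 -m pendant '[[[-3.6,-3,0,0.03,1.5],[-7.2,-6,0,0.07,1.5],[-11,-9,0,0.11,1.5],[-15,-12,0,0.15,1.5],[-18.5,-15,0,0.16,1.5]]]' |head -2; python3 go.py .8 -.02 .52 -1.3
```

```text
time: 11.25
tcp_pos: [0.4714, 0.1566, 0.3321]
time: 11.75
tcp_pos: [0.4815, 0.0029, 0.5138]
t 11.75 tcp [0.4815 0.0029 0.5138] F [ 1.2 -0.2 -2.7] grip 0.0239
tilt 3.5 az 29.5 | y-axis z 0.031 yaw(y) -1.14 q [-0.252  0.085  1.36   0.043  1.652 -1.798]
shift cm [ 1.   -1.64 31.88] len 31.9
turn 0.0011
```

```bash
python3 go.py .8 .09 .53 -1.3|tail -2;  python3 -m pendant '[[[0,2,4.2,0,1.5],[0,4,8.8,0,1.5],[0,6,13.4,0,1.5],[0,8,18,0,1.5],[0,8.5,23,0,1.5]]]' 90 |head -2;  python3 go.py .8 .09 .53 -1.3
```

```text
shift cm [ 0.34  9.39 31.7 ] len 33.1
turn 0.0011
time: 12.25
tcp_pos: [0.7136, 0.0868, 0.5265]
t 12.25 tcp [0.7136 0.0868 0.5265] F [-0.2 -1.3 -2.4] grip 0.0237
tilt 3.4 az 31.3 | y-axis z 0.032 yaw(y) -0.93 q [-0.047  0.511  0.724  0.035  1.857 -1.59 ]
shift cm [0.1  0.47 8.64] len 8.6
turn 0.0049
```

```bash
python3 -m pendant '[[[0,0,5,0,1.5],[0,0,10,0,1.5],[0,0,15,0,1.5],[0,0,20,0,1.5],[0,0,25,0,1.5]]]' 90 |head -2;  python3 go.py .8 .09 .53 -1.3;  python3 -m pendant '[[[0,0,5,0,1.5],[0,0,10,0,1.5],[0,0,15,0,1.5],[0,0,20,0,1.5],[0,0,25,0,1.5]]]' 90 |head -2;  python3 go.py .8 .09 .53 -1.3
```

```text
time: 12.75
tcp_pos: [0.8534, 0.0741, 0.4934]
t 12.75 tcp [0.8534 0.0741 0.4934] F [-1.1  0.7 -2.4] grip 0.024
tilt 5.1 az 21.6 | y-axis z 0.034 yaw(y) -1.10 q [-0.056  0.819  0.223  0.041  2.019 -1.587]
shift cm [-4.03  1.62 -5.06] len 6.7
turn 0.0007
time: 13.25
tcp_pos: [0.8928, 0.0632, 0.4492]
t 13.25 tcp [0.8928 0.0632 0.4492] F [ 0.8  0.7 -2.6] grip 0.024
tilt 7.5 az 15.4 | y-axis z 0.037 yaw(y) -1.04 q [-0.067  0.875  0.219  0.046  1.924 -1.599]
shift cm [-9.08  2.81 -8.26] len 12.6
turn -0.0002
```

```bash
python3 -m pendant '[[[-2,0,4.5,0,1.5],[-4,0,9,0,1.5],[-6,0,13.5,0,1.5],[-8,0,18,0,1.5],[-10,0,22.5,0,1.5]]]' 90 |head -2;  python3 go.py .8 .09 .53 -1.3;  python3 -m pendant '[[[-2,0,4.5,0,1.5],[-4,0,9,0,1.5],[-6,0,13.5,0,1.5],[-8,0,18,0,1.5],[-10,0,22.5,0,1.5]]]' 90 |head -2;  python3 go.py .8 .09 .53 -1.3
```

```text
time: 13.75
tcp_pos: [0.8985, 0.0514, 0.4607]
t 13.75 tcp [0.8985 0.0514 0.4607] F [-0.1  0.6 -2.9] grip 0.024
tilt 9.6 az 12.8 | y-axis z 0.040 yaw(y) -1.02 q [-0.082  0.863  0.218  0.053  1.9   -1.611]
shift cm [-8.28  3.96 -8.69] len 12.6
turn -0.0016
time: 14.25
tcp_pos: [0.9024, 0.0411, 0.4736]
t 14.25 tcp [0.9024 0.0411 0.4736] F [-0.  -0.5 -2.8] grip 0.0237
tilt 11.6 az 11.1 | y-axis z 0.043 yaw(y) -1.00 q [-0.096  0.85   0.219  0.06   1.878 -1.621]
shift cm [-7.35  4.95 -9.06] len 12.7
turn -0.0032
```

```bash
python3 -m pendant '[[[-2,0.3,4.5,0,1.5],[-4,0.6,9,0,1.5],[-6,0.9,13.5,0,1.5],[-8,1.2,18,0,1.5],[-10,1.5,22.5,0,1.5]]]' 90 |head -2;  python3 go.py .8 .09 .53 -1.3|sed -n 2p;  python3 -m pendant '[[[-1.5,0.3,4.7,0,1.5],[-3,0.6,9.4,0,1.5],[-4.5,0.9,14.1,0,1.5],[-6,1.2,18.8,0,1.5],[-7.5,1.5,23.5,0,1.5]]]' 90 |head -2;  python3 go.py .8 .09 .53 -1.3|sed -n 2p;  python3 -m pendant '[[[-1,0.3,4.8,0,1.5],[-2,0.6,9.6,0,1.5],[-3,0.9,14.4,0,1.5],[-4,1.2,19.2,0,1.5],[-5,1.5,24,0,1.5]]]' 90 |head -2;  python3 go.py .8 .09 .53 -1.3
```

```text
time: 14.75
tcp_pos: [0.9043, 0.0404, 0.4906]
tilt 13.7 az 9.8 | y-axis z 0.045 yaw(y) -0.96 q [-0.098  0.832  0.219  0.066  1.859 -1.621]
time: 15.25
tcp_pos: [0.9124, 0.0396, 0.4967]
tilt 15.8 az 8.8 | y-axis z 0.048 yaw(y) -0.93 q [-0.1    0.828  0.219  0.071  1.826 -1.621]
time: 15.75
tcp_pos: [0.9253, 0.0394, 0.4951]
t 15.75 tcp [0.9253 0.0394 0.4951] F [-0.3 -0.1 -2.9] grip 0.0236
tilt 17.9 az 8.1 | y-axis z 0.050 yaw(y) -0.89 q [-0.1    0.834  0.219  0.075  1.784 -1.62 ]
shift cm [ -6.92   5.03 -11.03] len 14.0
turn -0.0085
```

```bash
for i in 1; do :; done; python3 -m pendant '[[[-1,0.3,4.8,0,1.5],[-2,0.6,9.6,0,1.5],[-3,0.9,14.4,0,1.5],[-4,1.2,19.2,0,1.5],[-5,1.5,24,0,1.5]]]' 90 |head -2;  python3 -m pendant '[[[-1,0.3,4.8,0,1.5],[-2,0.6,9.6,0,1.5],[-3,0.9,14.4,0,1.5],[-4,1.2,19.2,0,1.5],[-5,1.5,24,0,1.5]]]' 90 |head -2; python3 -m pendant '[[[-1,0.3,4.8,0,1.5],[-2,0.6,9.6,0,1.5],[-3,0.9,14.4,0,1.5],[-4,1.2,19.2,0,1.5],[-5,1.5,24,0,1.5]]]' 90 |head -2; python3 -m pendant '[[[-1,0.3,4.8,0,1.5],[-2,0.6,9.6,0,1.5],[-3,0.9,14.4,0,1.5],[-4,1.2,19.2,0,1.5],[-5,1.5,24,0,1.5]]]' 90 |head -2;  python3 go.py .8 .09 .53 -1.3
```

```text
time: 16.25
tcp_pos: [0.9355, 0.039, 0.4991]
time: 16.75
tcp_pos: [0.943, 0.0384, 0.5075]
time: 17.25
tcp_pos: [0.9482, 0.0377, 0.5197]
time: 17.75
tcp_pos: [0.9513, 0.0369, 0.5355]
t 17.75 tcp [0.9513 0.0369 0.5355] F [-0.2  0.  -2.3] grip 0.0239
tilt 26.7 az 6.2 | y-axis z 0.060 yaw(y) -0.67 q [-0.107  0.805  0.219  0.096  1.66  -1.621]
shift cm [ -6.02   5.09 -13.97] len 16.0
turn -0.0168
```

```bash
python3 -m pendant '[[[0,-4.5,-1,0,1.5],[0,-9,-2,0,1.5],[0,-13.5,-3,0,1.5],[0,-15,0,0,1.5],[0,-15,5,0,1.5]]]' 90 |head -2;  python3 -m pendant '[[[-1,0,4.8,0,1.5],[-2,0,9.6,0,1.5],[-3,0,14.4,0,1.5],[-4,0,19.2,0,1.5],[-5,0,24,0,1.5]]]' 90 |head -2; python3 -m pendant '[[[-1,0,4.8,0,1.5],[-2,0,9.6,0,1.5],[-3,0,14.4,0,1.5],[-4,0,19.2,0,1.5],[-5,0,24,0,1.5]]]' 90 |head -2;   python3 go.py .8 .09 .53 -1.3
```

```text
time: 18.25
tcp_pos: [0.9596, -0.1169, 0.5151]
time: 18.75
tcp_pos: [0.957, -0.0991, 0.5537]
time: 19.25
tcp_pos: [0.9548, -0.0924, 0.5766]
t 19.25 tcp [ 0.9548 -0.0924  0.5766] F [-0.7 -0.8 -3.6] grip 0.0236
tilt 32.8 az 3.8 | y-axis z 0.053 yaw(y) -0.90 q [-0.265  0.773  0.219  0.178  1.601 -1.749]
shift cm [ -3.8   17.73 -16.29] len 24.4
turn -0.0227
```

```bash
python3 go.py .45 -.06 .52 1.2; python3 go.py .45 -.06 .27 1.2|tail -2
```

```text
t 19.25 tcp [ 0.9548 -0.0924  0.5766] F [-0.7 -0.8 -3.6] grip 0.0236
tilt 32.8 az 3.8 | y-axis z 0.053 yaw(y) -0.90 q [-0.265  0.773  0.219  0.178  1.601 -1.749]
shift cm [-22.44   2.15 -45.63] len 50.9
turn -0.0594
shift cm [ -1.44   0.83 -59.13] len 59.2
turn -0.0594
```

```bash
python3 -m pendant '[[[-2.1,0.2,-4.3,-0.03,1.5],[-4.2,0.4,-8.6,-0.06,1.5],[-6.3,0.6,-12.9,-0.06,1.5],[-8.5,0.8,-17.2,-0.06,1.5],[-10.7,1,-21.6,-0.06,1.5]]]' 90 |head -2;  python3 -m pendant '[[[-2.1,0.2,-4.3,0,1.5],[-4.2,0.4,-8.6,0,1.5],[-6.3,0.6,-12.9,0,1.5],[-8.5,0.8,-17.2,0,1.5],[-10.7,1,-21.6,0,1.5]]]' 90 |head -2;   python3 go.py .43 -.06 .27 1.2
```

```text
time: 19.75
tcp_pos: [0.7199, -0.0775, 0.5511]
time: 20.25
tcp_pos: [0.4806, -0.0751, 0.5242]
t 20.25 tcp [ 0.4806 -0.0751  0.5242] F [ 0.3 -2.3 -1.9] grip 0.0236
tilt 32.9 az 3.6 | y-axis z 0.018 yaw(y) 2.03 q [-0.588 -0.132  1.656  0.367  1.168 -2.256]
shift cm [ 18.65   1.23 -18.02] len 26.0
turn 0.0022
```

```bash
python3 -m pendant '[[[3.1,0.2,-3,0,1.5],[6.2,0.4,-6,0,1.5],[9.4,0.6,-9,0,1.5],[12.5,0.8,-12,0,1.5],[15.6,1,-15,0,1.5]]]' 90 |head -2;  python3 -m pendant '[[[2,0,-2,0,1.5],[3,0,-3,0,1.5],[3,0,-3,0,1.5],[3,0,-3,0,1.5]]]' 90 |head -2;   python3 wr.py w11; python3 go.py .43 -.06 .27 1.2; python3 -c "
from rig import manip
from h import *
c=manip.capture('scene');np.savez('pics/s1.npz',**c);crop(c,200,110,480,320,2.8,'s1')"
```

```text
time: 20.75
tcp_pos: [0.4405, -0.0631, 0.3118]
time: 21.15
tcp_pos: [0.4349, -0.0608, 0.2755]
t 21.2 tcp [ 0.4351 -0.0609  0.2759] F [ 0.2  0.6 -2.6] grip 0.0236
tilt 32.7 az 3.3 | y-axis z 0.016 yaw(y) 1.84 q [-0.632  0.09   2.209  0.775  0.513 -2.854]
shift cm [ 0.22  0.09 -0.74] len 0.8
turn 0.0007
```

View pics/w11.png

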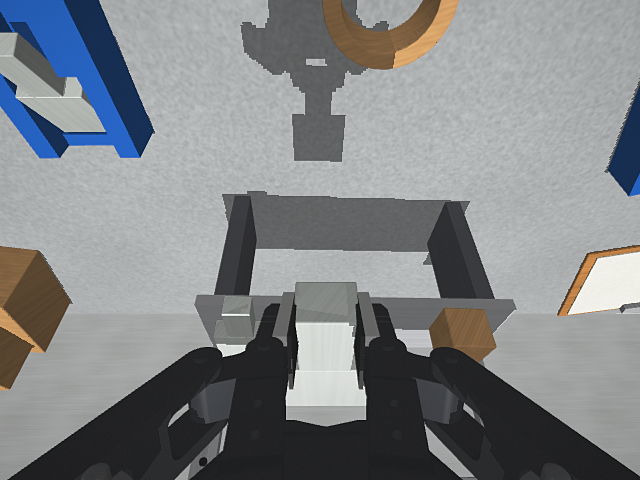

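View pics/s1.png

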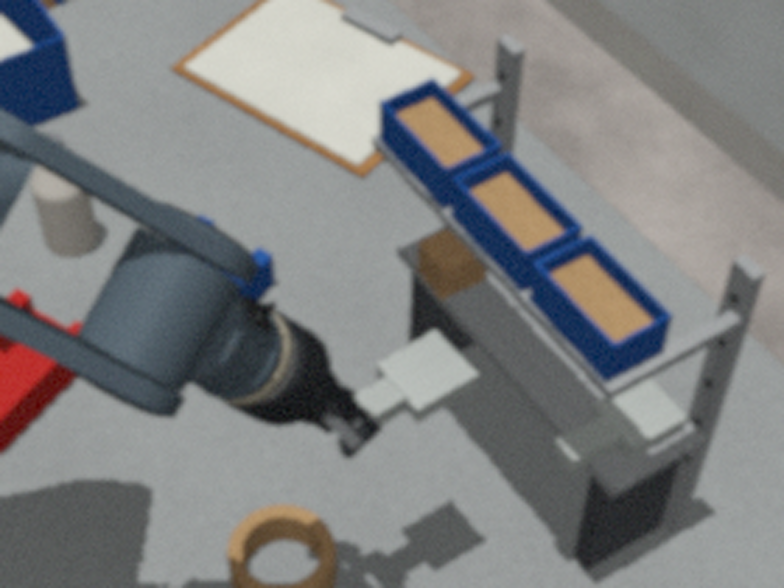

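```bash
cat > kin.py <<'E'
import numpy as np
from scipy.optimize import least_squares
from scipy.spatial.transform import Rotation as Ro
def fk(q,P):
    h,off,L1,L2,o2,Lt,o5=P
    M=Ro.from_euler('z',q[0]); p=np.array([0,0,h])+M.apply([0,off,0])
    A=M*Ro.from_euler('y',q[1]); p=p+A.apply([0,0,L1])
    B=A*Ro.from_euler('y',q[2]); p=p+B.apply([o2,0,L2])
    C=B*Ro.from_euler('z',q[3])*Ro.from_euler('y',q[4]); p=p+C.apply([0,o5,Lt])
    # tool x = C z ; at q6=-pi/2 tool y = C y
    D=C*Ro.from_euler('z',q[5]+np.pi/2)
    m=D.as_matrix(); R=np.stack([m[:,2],m[:,1],-m[:,0]],1)
    return p,R
LO=np.array([-3.08,-.75,.22,-1.43,0,-2.85]);HI=np.array([3.08,2.2,2.44,4.57,2.65,2.85])
data=[([1.1125,.5284,1.4339,0,1.1814,-.1785],[.1723,.6001,.2444]),([.719,.483,1.518,0,1.141,-1.177],[.3644,.4665,.2451]),
([.389,.653,1.473,0,1.017,-1.522],[.5403,.3413,.1548]),([.351,1.171,.218,.008,1.687,-1.559],[.868,.4385,.1793]),
([-.724,.764,1.688,.097,.667,-2.4],[.5156,-.2849,.0421]),([.393,.688,1.794,.009,.594,-1.525],[.4571,.3115,.0668]),
([-.265,.773,.219,.178,1.601,-1.749],[.9548,-.0924,.5766]),([-.107,.805,.219,.096,1.66,-1.621],[.9513,.0369,.5355]),
([-.632,.09,2.209,.775,.513,-2.854],[.4351,-.0609,.2759]),([-.588,-.132,1.656,.367,1.168,-2.256],[.4806,-.0751,.5242])]
def fit():
    f=lambda P:np.concatenate([fk(q,P)[0]-np.array(t) for q,t in data])
    r=least_squares(f,[.3,.11,.4,.4,0,.2,0]); return r.x,f(r.x)
P,res=fit()
def ik(t,R,q0,lim=True):
    def f(q):
        p,r=fk(q,P); return np.concatenate([(p-t)*10,Ro.from_matrix(R.T@r).as_rotvec()])
    b=(LO,HI) if lim else (-np.inf,np.inf)
    r=least_squares(f,np.clip(q0,LO+1e-4,HI-1e-4) if lim else q0,bounds=b); return r.x,r.cost
if __name__=="__main__":
    print(P.round(4),np.abs(res).max())
    from rig import manip; from h import toolT
    s=manip.observe();T=toolT(s);print(fk(s["qpos"],P)[1].round(3));print(T[:3,:3].round(3))
    q=s["qpos"]
    for t in [(.45,-.06,.27),(.5,-.03,.22),(.58,-.074,.19),(.58,-.011,.19),(.58,.04,.19)]:
        print(t,[ (x[0].round(3).tolist(),round(x[1],5)) for x in (ik(np.array(t),T[:3,:3],q,False),ik(np.array(t),T[:3,:3],q))])
E
python3 kin.py
```

```text
[2.741e-01 1.107e-01 5.878e-01 3.919e-01 1.143e-01 2.824e-01 3.000e-04] 0.00036182261953285333
[[ 0.539 -0.032  0.842]
 [ 0.031  0.999  0.018]
 [-0.842  0.016  0.54 ]]
[[ 0.539 -0.032  0.842]
 [ 0.031  0.999  0.018]
 [-0.842  0.016  0.54 ]]
(0.45, -0.06, 0.27) [([-0.598, 0.127, 2.19, 0.787, 0.484, -2.841], np.float64(0.0)), ([-0.598, 0.127, 2.19, 0.787, 0.484, -2.841], np.float64(0.0))]
(0.5, -0.03, 0.22) [([-0.433, 0.304, 2.163, 1.027, 0.302, -2.97], np.float64(0.0)), ([-0.423, 0.302, 2.149, 0.918, 0.304, -2.85], np.float64(0.00019))]
(0.58, -0.074, 0.19) [([-0.448, 0.456, 1.993, 0.982, 0.32, -2.935], np.float64(0.0)), ([-0.442, 0.454, 1.983, 0.904, 0.323, -2.85], np.float64(0.00012))]
(0.58, -0.011, 0.19) [([-0.308, 0.449, 2.01, 0.945, 0.24, -2.784], np.float64(0.0)), ([-0.308, 0.449, 2.01, 0.945, 0.24, -2.784], np.float64(0.0))]
(0.58, 0.04, 0.19) [([-0.189, 0.449, 2.009, 0.809, 0.183, -2.55], np.float64(0.0)), ([-0.189, 0.449, 2.009, 0.809, 0.183, -2.55], np.float64(0.0))]
```

```bash
python3 tilt.py w11 305 326 350 368; python3 - <<'E'
from h import *
c=load("w11");W=pts(c)
im=c["frame"][270:370,190:370,::-1]
cv2.imwrite("pics/w11c.png",cv2.resize(im,None,fx=4.4,fy=4.4,interpolation=cv2.INTER_CUBIC))
# shelf front edge: points with z .158-.168 front-most per column
for u in list(range(262,290,12))+list(range(380,430,12)):
    col=W[280:330,u]; m=abs(col[:,2]-.165)<.004
    if m.any(): print(u, col[m][0].round(4))
P=W[295:350,215:262].reshape(-1,3); Q=P[abs(P[:,2]-.185)<.003]; print(len(Q),Q.min(0),Q.max(0))
r=cv2.minAreaRect(Q[:,:2].astype(np.float32));print(r); print(Q[Q[:,0]<.612][:,1].min(),Q[Q[:,0]<.612][:,1].max())
import kin
from rig import manip
s=manip.observe();T=toolT(s)
q=s["qpos"]
for t in [(.44,.02,.275),(.5,.0,.25),(.55,-.011,.22),(.58,-.011,.19)]:
    q,cst=kin.ik(np.array(t),T[:3,:3],q,False); print(t,q.round(3),round(cst,6))
E
```

```text
1882 c [ 0.4471 -0.0595  0.2794] n [-0.012 -0.011  1.   ] tilt 0.9379760671104496 rms 0.0002609089734173756 zmax 0.2803287842275264 xyz min [ 0.4259 -0.0693  0.2782] max [ 0.4716 -0.0481  0.2803]
262 [ 0.617  -0.1166  0.162 ]
274 [ 0.617  -0.1046  0.162 ]
392 [0.6206 0.016  0.1611]
404 [0.6203 0.0284 0.1612]
416 [0.6198 0.0407 0.1615]
428 [0.6214 0.0535 0.1618]
1149 [ 0.59477343 -0.16873489  0.18202165] [ 0.67890642 -0.12415854  0.18596773]
((0.637265145778656, -0.14362064003944397), (0.04031134396791458, 0.08854763954877853), 79.56301879882812)
-0.15038282444156353 -0.12415854248722347
(0.44, 0.02, 0.275) [-0.356  0.087  2.217  0.635  0.375 -2.496] 0.0
(0.5, 0.0, 0.25) [-0.35   0.232  2.129  0.726  0.328 -2.588] 0.0
(0.55, -0.011, 0.22) [-0.332  0.356  2.052  0.816  0.285 -2.669] 0.0
(0.58, -0.011, 0.19) [-0.308  0.449  2.01   0.945  0.24  -2.784] 0.0
```

View pics/w11c.png

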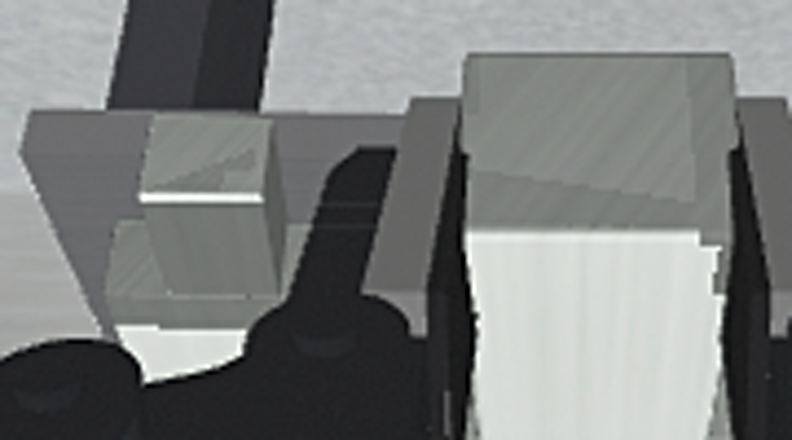

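```bash
python3 - <<'E'
from h import *
c=load("w11");W=pts(c)
P=W[295:350,200:262].reshape(-1,3); Q=P[abs(P[:,2]-.185)<.003]
for x in np.arange(.594,.70,.008):
    S=Q[(Q[:,0]>=x)&(Q[:,0]<x+.008)]
    if len(S)>3: print(round(x+.004,3),len(S),S[:,1].min().round(4),S[:,1].max().round(4),S[:,2].mean().round(4))
for y in np.arange(-.15,-.122,.004):
    S=Q[(Q[:,1]>=y)&(Q[:,1]<y+.004)]
    if len(S): print("tip",round(y+.002,3),S[:,0].min().round(4))
# held plate
P=W[320:410,280:370].reshape(-1,3); Q=P[abs(P[:,2]-.2795)<.0025]
for x in np.arange(.42,.54,.01):
    S=Q[(Q[:,0]>=x)&(Q[:,0]<x+.01)]
    if len(S)>3: print("held",round(x+.005,3),len(S),S[:,1].min().round(4),S[:,1].max().round(4),S[:,2].mean().round(4))
print(Q[:,0].min())
E
```

```text
0.598 147 -0.1499 -0.1242 0.1841
0.606 114 -0.1504 -0.1243 0.1848
0.614 109 -0.1506 -0.1253 0.1848
0.622 100 -0.1512 -0.1254 0.1849
0.63 94 -0.1514 -0.1259 0.1848
0.638 91 -0.1521 -0.1265 0.1849
0.646 152 -0.1673 -0.125 0.1844
0.654 114 -0.1675 -0.1283 0.1849
0.662 99 -0.1682 -0.1337 0.1848
0.67 88 -0.1687 -0.1378 0.1849
0.678 47 -0.1679 -0.1407 0.1848
tip -0.148 0.5948
tip -0.144 0.5957
tip -0.14 0.5957
tip -0.136 0.5951
tip -0.132 0.5962
tip -0.128 0.5972
tip -0.124 0.5958
held 0.425 634 -0.0764 -0.0489 0.2788
held 0.435 646 -0.0725 -0.0485 0.2792
held 0.445 564 -0.0722 -0.0481 0.2793
held 0.455 491 -0.0728 -0.0474 0.2794
held 0.465 437 -0.0729 -0.0469 0.2796
held 0.475 467 -0.0744 -0.0437 0.2796
held 0.485 424 -0.0753 -0.0422 0.2798
held 0.495 400 -0.0762 -0.0409 0.28
held 0.505 443 -0.0799 -0.0362 0.2801
held 0.515 419 -0.081 -0.0347 0.2802
held 0.525 390 -0.0816 -0.0335 0.2804
held 0.535 169 -0.0818 -0.033 0.2805
0.4170976874130881
```

```bash
python3 go.py .45 .0 .26; python3 go.py .505 -.012 .2|tail -1;  python3 go.py .505 -.013 .192|tail -1; python3 - <<'E'
from h import *
c=load("w11");W=pts(c)
for v in range(318,328): print(v,W[v,326].round(4))
E
```

```text
t 21.25 tcp [ 0.4351 -0.0608  0.276 ] F [-0.6  1.1 -2.4] grip 0.0237
tilt 32.7 az 3.3 | y-axis z 0.016 yaw(y) 1.84 q [-0.632  0.09   2.209  0.775  0.513 -2.854]
shift cm [2.34 6.01 0.51] len 6.5
shift cm [10.31  4.53  1.88] len 11.4
shift cm [10.98  4.42  1.44] len 11.9
318 [ 0.4252 -0.0606  0.2767]
319 [ 0.4265 -0.0606  0.2764]
320 [ 0.426  -0.0606  0.2771]
321 [ 0.425  -0.0606  0.278 ]
322 [ 0.4249 -0.0606  0.2785]
323 [ 0.4257 -0.0606  0.2785]
324 [ 0.4265 -0.0606  0.2785]
325 [ 0.4267 -0.0606  0.2789]
326 [ 0.428  -0.0605  0.2787]
327 [ 0.4273 -0.0606  0.2794]
```

```bash
python3 -m pendant '[[[1,2.5,0,0.03,1.5],[2.3,5,0.3,0.05,1.5],[4.5,5.5,0.6,0.05,1.5],[7.5,5,1,0.05,1.5],[10,4.6,1.3,0.05,1.5]]]' 90 |head -2; python3 -m pendant '[[[0,0,0,0,1.5],[0,0,0,0,1.5]]]' |head -2; python3 go.py .56 -.013 .188; python3 go.py .61 -.0135 .187|tail -1
```

```text
time: 21.75
tcp_pos: [0.5035, -0.0077, 0.2084]
time: 21.95
tcp_pos: [0.5024, -0.0078, 0.2086]
t 21.95 tcp [ 0.5024 -0.0078  0.2086] F [-0.5  0.1 -3.1] grip 0.0233
tilt 31.7 az 3.2 | y-axis z 0.043 yaw(y) -0.81 q [-0.363  0.331  2.162  1.017  0.253 -2.854]
shift cm [ 4.75 -0.53  3.84] len 6.1
shift cm [ 7.46 -0.51  8.05] len 11.0
```

```bash
python3 - <<'E'
from h import *
import kin
from rig import manip
s=manip.observe();T=toolT(s);q=s["qpos"]
for t in [(.53,-.01,.198),(.56,-.013,.188),(.59,-.0135,.188),(.61,-.0135,.187),(.61,-.0135,.181)]:
  for a in (0,.04):
    q1,cst=kin.ik(np.array(t),T[:3,:3]@Ro.from_rotvec([a,0,0]).as_matrix(),q,False); print(t,a,q1.round(3),round(cst,6))
E
```

```text
(0.53, -0.01, 0.198) 0 [-0.342  0.383  2.109  1.004  0.243 -2.822] 0.0
(0.53, -0.01, 0.198) 0.04 [-0.342  0.383  2.109  1.004  0.243 -2.782] 0.0
(0.56, -0.013, 0.188) 0 [-0.324  0.433  2.047  0.955  0.24  -2.757] 0.0
(0.56, -0.013, 0.188) 0.04 [-0.324  0.433  2.047  0.955  0.24  -2.717] 0.0
(0.59, -0.0135, 0.188) 0 [-0.302  0.461  1.976  0.804  0.258 -2.585] 0.0
(0.59, -0.0135, 0.188) 0.04 [-0.302  0.461  1.976  0.804  0.258 -2.545] 0.0
(0.61, -0.0135, 0.187) 0 [-0.289  0.481  1.929  0.723  0.271 -2.491] 0.0
(0.61, -0.0135, 0.187) 0.04 [-0.289  0.481  1.929  0.723  0.271 -2.451] 0.0
(0.61, -0.0135, 0.181) 0 [-0.289  0.493  1.934  0.764  0.259 -2.533] 0.0
(0.61, -0.0135, 0.181) 0.04 [-0.289  0.493  1.934  0.764  0.259 -2.493] 0.0
```

Good, the path comes off the joint limit. Move to (.56, -.013, .188), then look before going under the shelf.

```bash
python3 -m pendant '[[[1.2,-0.1,0.9,0,1.5],[2.5,-0.2,1.9,0,1.5],[3.7,-0.3,2.8,0,1.5],[4.7,-0.5,3.7,0,1.5],[4.7,-0.5,3.7,0,1.5]]]' 90 |head -2; python3 wr.py w12; python3 go.py .61 -.0135 .187; python3 tilt.py w12 308 328 348 360; python3 -c "
from rig import manip
from h import *
c=manip.capture('scene');np.savez('pics/s2.npz',**c);crop(c,280,110,480,320,2.8,'s2')
c=load('w12');W=pts(c)
for v in range(320,328): print(v,W[v,326].round(4))
"
```

```text
time: 22.45
tcp_pos: [0.5606, -0.0136, 0.187]
t 22.5 tcp [ 0.5591 -0.013   0.1868] F [-0.2  0.2 -2.4] grip 0.0235
tilt 31.6 az 3.1 | y-axis z 0.043 yaw(y) -0.84 q [-0.324  0.435  2.05   0.967  0.238 -2.77 ]
shift cm [2.64 0.02 4.35] len 5.1
1275 c [ 0.5695 -0.0127  0.1906] n [ 0.004 -0.037  0.999] tilt 2.1269181297512434 rms 0.00025760110441394937 zmax 0.1916383257854843 xyz min [ 0.5534 -0.0219  0.1897] max [ 0.5874 -0.0039  0.1916]
320 [ 0.5513 -0.013   0.1889]
321 [ 0.5514 -0.0131  0.1893]
322 [ 0.5513 -0.0131  0.1898]
323 [ 0.5516 -0.0131  0.19  ]
324 [ 0.552  -0.0131  0.1903]
325 [ 0.5518 -0.0131  0.1908]
326 [ 0.553  -0.0131  0.1907]
327 [ 0.5533 -0.0132  0.1909]
```

View pics/w12.png

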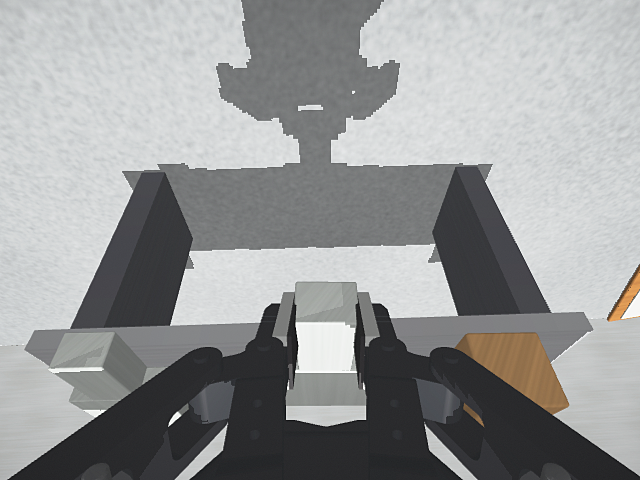

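View pics/s2.png

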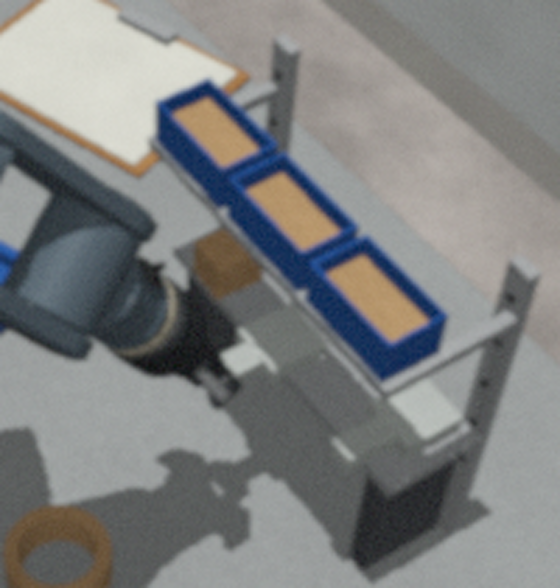

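```bash
python3 go.py .6077 -.0135 .1875|tail -1;  python3 go.py .6077 -.0135 .182|tail -1;python3 -m pendant '[[[0.6,0,1.1,0,1.5],[1.2,0,2.1,0,1.5],[1.8,0,3.1,0,1.5],[2.4,0,4.1,0,1.5],[2.4,0,4.1,0,1.5]]]' 90 ; python3 go.py .6077 -.0135 .182
```

```text
shift cm [ 2.52 -0.02  4.28] len 5.0
shift cm [ 2.99 -0.04  3.99] len 5.0
time: 23.05
tcp_pos: [0.6062, -0.0136, 0.1885]
orientation: [0.046, 1.019, 0.008]
contact_force: [-0.4, 0.7, -2.3]
grip_width: 0.0238
t 23.05 tcp [ 0.6062 -0.0136  0.1885] F [-0.4  0.7 -2.3] grip 0.0238
tilt 31.7 az 3.1 | y-axis z 0.042 yaw(y) -0.83 q [-0.292  0.475  1.937  0.73   0.27  -2.499]
shift cm [ 0.63 -0.02 -0.21] len 0.7
```

```bash
python3 -m pendant '[[[0.3,0,-0.1,0,1.5],[0.55,0,-0.2,0,1.5],[0.55,0,-0.2,0,1.5]]]' 90 ; python3 -m pendant '[[[0.08,0,-0.05,0,1.5],[0.16,0,-0.1,0,1.5],[0.16,0,-0.1,0,1.5]]]' 60; python3 go.py .6077 -.0135 .182
```

```text
time: 23.35
tcp_pos: [0.6058, -0.013, 0.1824]
orientation: [0.047, 1.021, 0.008]
contact_force: [-2.8, 0.8, 0.3]
grip_width: 0.0235
time: 23.65
tcp_pos: [0.6068, -0.0133, 0.1818]
orientation: [0.046, 1.018, 0.008]
contact_force: [-3.8, 1.2, 7.1]
grip_width: 0.0239
t 23.65 tcp [ 0.6068 -0.0133  0.1818] F [-3.8  1.2  7.1] grip 0.0239
tilt 31.7 az 3.0 | y-axis z 0.042 yaw(y) -0.86 q [-0.29   0.489  1.942  0.778  0.255 -2.547]
shift cm [ 0.03 -0.02  0.08] len 0.1
```

```bash
python3 -m pendant '[[[0,0,0,0,2.4],[0,0,0,0,2.8],[0,0,0,0,3.4],[0,0,0,0,4.4],[0,0,0,0,4.6]]]' 20 ; python3 wr.py w13; python3 tilt.py w13 308 328 348 360;python3 go.py .6077 -.0135 .182
```

```text
time: 24.15
tcp_pos: [0.6065, -0.0132, 0.1802]
orientation: [0.047, 1.021, 0.008]
contact_force: [0.0, 0.5, 0.0]
grip_width: 0.0459
1275 c [ 0.6127 -0.0124  0.1851] n [ 0.004 -0.     1.   ] tilt 0.20560677790187232 rms 0.00027201812947857967 zmax 0.1860067133418643 xyz min [ 0.597  -0.0214  0.1843] max [ 0.6312 -0.0036  0.186 ]
t 24.2 tcp [ 0.6065 -0.0132  0.1802] F [ 0.1  1.1 -0.1] grip 0.0459
tilt 31.6 az 3.1 | y-axis z 0.043 yaw(y) -0.87 q [-0.291  0.491  1.942  0.777  0.256 -2.546]
shift cm [-0.09 -0.02  0.2 ] len 0.2
```

View pics/w13.png

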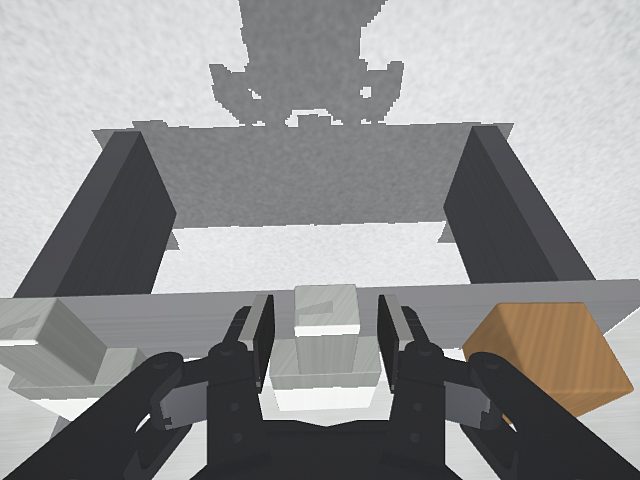

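```bash
python3 - <<'E'
from h import *
import kin
from rig import manip
s=manip.observe();T=toolT(s);q=s["qpos"]
y=lambda yaw,x:None
def Rset(x,yaw):
    x=x/np.linalg.norm(x); yt=np.array([-np.sin(yaw),np.cos(yaw),0]); yt-=x*(x@yt); yt/=np.linalg.norm(yt); return np.stack([x,yt,np.cross(x,yt)],1)
x=T[:3,0]
rng=np.random.default_rng(0)
for lab,t,yaw in [("cradleR",(.43,-.29,.066),1.5),("cradleRhi",(.43,-.29,.2),1.5),("slot2",(.605,-.075,.182),-2),("slot2front",(.5,-.075,.2),-2)]:
  for fl in (0,1):
    R=Rset(x,np.radians(yaw))
    if fl: R=R@np.diag([1,-1,-1])
    best=set()
    for k in range(25):
        q0=rng.uniform(kin.LO,kin.HI); q1,c=kin.ik(np.array(t),R,q0)
        if c<1e-8: best.add(tuple(q1.round(2)))
    print(lab,fl,best)
E
```

```text
cradleR 0 {(np.float64(-1.09), np.float64(0.72), np.float64(2.12), np.float64(1.48), np.float64(0.5), np.float64(2.19))}
cradleR 1 {(np.float64(-1.09), np.float64(0.72), np.float64(2.12), np.float64(1.48), np.float64(0.5), np.float64(-0.95))}
cradleRhi 0 set()
cradleRhi 1 {(np.float64(-1.09), np.float64(0.41), np.float64(2.04), np.float64(0.9), np.float64(0.65), np.float64(-0.27))}
slot2 0 {(np.float64(-0.42), np.float64(0.49), np.float64(1.93), np.float64(0.84), np.float64(0.33), np.float64(-2.72))}
slot2 1 {(np.float64(-0.42), np.float64(0.49), np.float64(1.93), np.float64(0.84), np.float64(0.33), np.float64(0.42))}
slot2front 0 set()
slot2front 1 {(np.float64(-0.54), np.float64(0.36), np.float64(2.15), np.float64(1.1), np.float64(0.34), np.float64(0.05))}
```

```bash
python3 - <<'E'
from h import *
from rig import manip
s=manip.observe();T=toolT(s)
c=manip.capture("scene");np.savez("pics/s3.npz",**c)
Ti=np.linalg.inv(c["T"])
im=c["frame"][:,:,::-1].copy()
W=pts(c)
for nm,p in [("cam",[-.1288,0,-.0793]),("camz0",[-.1288,0,0]),("tcp",[0,0,0]),("bodytop",[-.10,0,-.038]),("bodyz+",[-.10,0,.04])]:
    w=T@np.r_[p,1]; k=Ti@w; u=c["fx"]*k[0]/k[2]+c["cx"]; v=c["fy"]*k[1]/k[2]+c["cy"]; print(nm,w[:3].round(3),round(u,1),round(v,1),"depth",k[2].round(3),"seen",c["range_z"][int(v),int(u)].round(3))
    cv2.circle(im,(int(u*1),int(v)),1,(0,0,255),-1)
cv2.imwrite("pics/s3c.png",cv2.resize(im[140:330,290:480],None,fx=3.1,fy=3.1,interpolation=cv2.INTER_CUBIC))
# gripper extents in tool frame from scene depth: points near the tool
Q=(W.reshape(-1,3)-T[:3,3])@T[:3,:3]
m=(abs(Q[:,1])<.07)&(Q[:,0]<-.03)&(Q[:,0]>-.3)&(Q[:,2]<.06)&(Q[:,2]>-.14)
Q=Q[m]
for a in np.arange(-.30,-.03,.02):
    S=Q[(Q[:,0]>=a)&(Q[:,0]<a+.02)]
    if len(S): print(round(a,2),len(S),"y",S[:,1].min().round(3),S[:,1].max().round(3),"z",S[:,2].min().round(3),S[:,2].max().round(3))
E
```

```text
cam [ 0.472 -0.014  0.249] 328.3 243.5 depth 1.243 seen 1.556
camz0 [ 0.539 -0.017  0.29 ] 353.4 220.1 depth 1.231 seen 1.16
tcp [ 0.606 -0.013  0.18 ] 372.8 235.7 depth 1.343 seen 1.243
bodytop [ 0.522 -0.015  0.246] 346.2 234.8 depth 1.262 seen 1.223
bodyz+ [ 0.588 -0.018  0.286] 370.6 212.1 depth 1.25 seen 1.409
-0.3 413 y -0.066 0.06 z -0.067 0.06
-0.28 125 y -0.064 -0.003 z -0.063 0.06
-0.26 155 y -0.051 -0.002 z -0.056 0.052
-0.24 99 y -0.037 0.005 z -0.016 0.048
-0.22 142 y -0.036 0.001 z -0.023 0.048
-0.2 161 y -0.037 -0.003 z -0.031 0.037
-0.18 113 y -0.039 -0.0 z -0.033 0.038
-0.16 207 y -0.04 0.009 z -0.035 0.039
-0.14 201 y -0.068 0.07 z -0.033 0.06
-0.12 58 y -0.04 0.069 z -0.035 0.056
-0.1 134 y -0.068 -0.017 z -0.018 0.02
-0.08 58 y -0.065 -0.022 z -0.016 0.018
-0.06 53 y -0.06 -0.022 z -0.016 0.018
-0.04 6 y -0.054 -0.027 z 0.005 0.014
```

View pics/s3c.png

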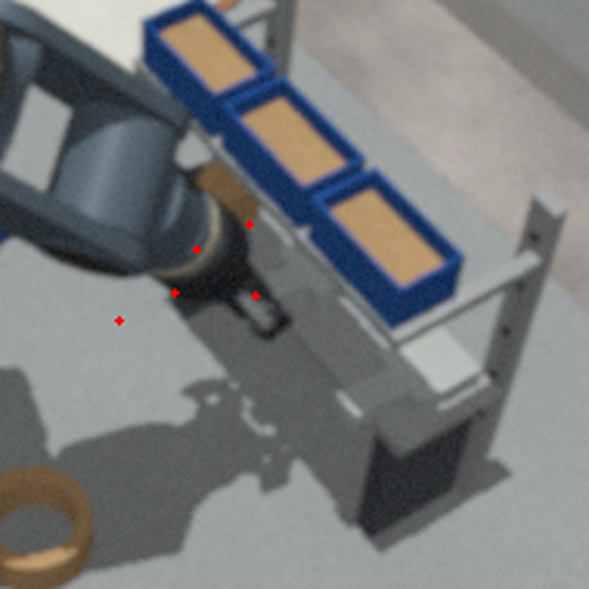

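```bash
python3 -m pendant '[[[-0.5,0,-0.8,0,4.6],[-1.1,0,-1.8,0,4.6],[-2,0,-3.3,0,4.6],[-3,0,-4.8,0.1,4.6],[-4.5,0,-6.4,0.24,4.6]]]' 40 |head -2; python3 wr.py w14; python3 go.py .5 -.05 .25
```

```text
time: 24.75
tcp_pos: [0.528, -0.0123, 0.1851]
t 24.8 tcp [ 0.5239 -0.011   0.1847] F [-2.9  0.8 -0.2] grip 0.0462
tilt 31.4 az 3.3 | y-axis z 0.171 yaw(y) -13.22 q [-0.35   0.409  2.132  1.167  0.227 -2.747]
shift cm [-6.93 -3.16  2.33] len 8.0
```

View pics/w14.png

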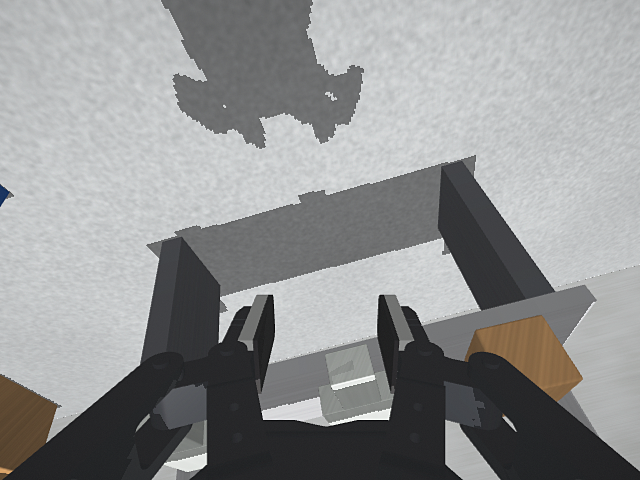

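```bash
cat > plate.py <<'E'
import sys
from h import *
c=load(sys.argv[1]);W=pts(c);u0,v0,u1,v1=map(int,sys.argv[2:6])
P=W[v0:v1,u0:u1].reshape(-1,3); Q=P[abs(P[:,2]-.185)<.003]
print(len(Q),Q.min(0).round(4),Q.max(0).round(4))
for x in np.arange(.58,.70,.008):
    S=Q[(Q[:,0]>=x)&(Q[:,0]<x+.008)]
    if len(S)>3: print(round(x+.004,3),len(S),S[:,1].min().round(4),S[:,1].max().round(4),S[:,2].mean().round(4))
E
python3 plate.py w13 280 325 372 410;python3 plate.py w14 320 355 395 420
```

```text
6324 [ 0.5956 -0.0423  0.182 ] [0.7083 0.0125 0.1861]
0.6 659 -0.0254 0.0006 0.1849
0.608 533 -0.0258 0.0004 0.1851
0.616 475 -0.026 0.0001 0.1851
0.624 427 -0.0262 -0.0002 0.185
0.632 370 -0.0263 -0.0005 0.1851
0.64 343 -0.0265 -0.0006 0.1851
0.648 680 -0.0366 0.009 0.1845
0.656 500 -0.0375 0.0097 0.1851
0.664 475 -0.0383 0.0103 0.185
0.672 434 -0.0391 0.011 0.1851
0.68 414 -0.0401 0.0117 0.1851
0.688 382 -0.0411 0.0122 0.185
0.696 372 -0.0421 0.0125 0.185
2355 [ 0.5956 -0.0419  0.182 ] [0.6968 0.0079 0.1858]
0.592 5 -0.0225 -0.0127 0.1834
0.6 429 -0.0252 0.0006 0.1842
0.608 203 -0.0255 0.0004 0.185
0.616 182 -0.0256 -0.0 0.185
0.624 170 -0.0258 -0.0005 0.185
0.632 161 -0.0262 -0.0006 0.185
0.64 147 -0.0263 -0.0006 0.185
0.648 372 -0.0419 0.0079 0.1843
0.656 230 -0.0416 0.0061 0.185
0.664 180 -0.0385 0.0045 0.185
0.672 131 -0.0299 0.0032 0.185
0.68 88 -0.0222 0.0016 0.185
0.688 45 -0.0128 0.0009 0.185
0.696 12 -0.0059 -0.0006 0.185
```

```bash
python3 go.py .42 -.09 .25; python3 - <<'E'
from h import *
import kin
from rig import manip
s=manip.observe();T=toolT(s);q=s["qpos"]
for i,t in enumerate([(.5,-.03,.2),(.47,-.05,.22),(.44,-.07,.235),(.42,-.09,.25),(.42,-.13,.25),(.41,-.17,.25),(.41,-.21,.24),(.40,-.25,.22),(.40,-.29,.2)]):
    a=min(.5+.3*i,2.9)
    q,cst=kin.ik(np.array(t),T[:3,:3]@Ro.from_rotvec([a,0,0]).as_matrix(),q,False); print(t,q.round(3),round(cst,6))
E
```

```text
t 24.8 tcp [ 0.5239 -0.011   0.1847] F [-2.9  0.8 -0.2] grip 0.0462
tilt 31.4 az 3.3 | y-axis z 0.171 yaw(y) -13.22 q [-0.35   0.409  2.132  1.167  0.227 -2.747]
shift cm [-11.21  -8.8   -3.14] len 14.6
(0.5, -0.03, 0.2) [-0.426  0.351  2.169  1.102  0.275 -2.245] 0.0
(0.47, -0.05, 0.22) [-0.523  0.273  2.207  1.004  0.346 -1.923] 0.0
(0.44, -0.07, 0.235) [-0.636  0.203  2.242  0.944  0.423 -1.653] 0.0
(0.42, -0.09, 0.25) [-0.738  0.145  2.247  0.868  0.509 -1.354] 0.0
(0.42, -0.13, 0.25) [-0.84   0.168  2.214  0.856  0.569 -1.126] 0.0
(0.41, -0.17, 0.25) [-0.952  0.184  2.189  0.84   0.633 -0.906] 0.0
(0.41, -0.21, 0.24) [-1.023  0.239  2.15   0.849  0.658 -0.681] 0.0
(0.4, -0.25, 0.22) [-1.107  0.309  2.131  0.882  0.668 -0.502] 0.0
(0.4, -0.29, 0.2) [-1.154  0.385  2.085  0.898  0.673 -0.27 ] 0.0
```

```bash
python3 -m pendant '[[[-2.2,-1.8,-0.6,0.14,4.6],[-4.5,-3.6,-1.2,0.28,4.6],[-6.8,-5.3,-1.9,0.42,4.6],[-9,-7.1,-2.5,0.56,4.6],[-11.2,-8.8,-3.1,0.7,4.6]]]' 40 |head -2; python3 go.py .41 -.19 .25
```

```text
time: 25.3
tcp_pos: [0.4245, -0.0924, 0.2512]
t 25.3 tcp [ 0.4245 -0.0924  0.2512] F [ 0.7 -0.2  0.3] grip 0.0462
tilt 31.6 az 3.1 | y-axis z 0.448 yaw(y) -51.44 q [-0.735  0.149  2.238  0.868  0.508 -2.055]
shift cm [-0.93 -6.51  7.36] len 9.9
```

```bash
python3 -m pendant '[[[-0.2,-1.3,1.5,0.14,4.6],[-0.4,-2.6,2.9,0.28,4.6],[-0.6,-3.9,4.4,0.42,4.6],[-0.8,-5.2,5.9,0.56,4.6],[-0.9,-6.5,7.4,0.7,4.6]]]' 40 |head -2; python3 go.py .41 -.27 .24
```

```text
time: 25.8
tcp_pos: [0.4113, -0.1908, 0.2497]
t 25.8 tcp [ 0.4113 -0.1908  0.2497] F [ 0.7 -0.1 -0.1] grip 0.0456
tilt 31.6 az 3.0 | y-axis z 0.517 yaw(y) -97.30 q [-0.989  0.202  2.164  0.837  0.655 -1.538]
shift cm [0.54 0.24 7.95] len 8.0
```

```bash
python3 -m pendant '[[[0.1,0,1.6,0.14,4.6],[0.2,0,3.2,0.28,4.6],[0.3,0.1,4.8,0.42,4.6],[0.4,0.1,6.4,0.56,4.6],[0.5,0.2,7.9,0.7,4.6]]]' 40 |head -2; python3 go.py .41 -.29 .22 181.6
```

```text
time: 26.3
tcp_pos: [0.4099, -0.2693, 0.24]
t 26.3 tcp [ 0.4099 -0.2693  0.24  ] F [-0.7 -0.4 -0.1] grip 0.0457
tilt 31.6 az 3.1 | y-axis z 0.343 yaw(y) -140.37 q [-1.109  0.289  2.064  0.809  0.726 -0.911]
shift cm [1.65 0.82 2.21] len 2.9
turn 0.7379
```

```bash
python3 -m pendant '[[[0.3,0.2,0.5,0.15,4.6],[0.6,0.4,1,0.3,4.6],[1,0.6,1.4,0.45,4.6],[1.4,0.8,1.8,0.6,4.6],[1.6,0.8,2.2,0.74,4.6]]]' 40 |head -2; python3 -m pendant '[[[0,0,0,0,4.6],[0,0,0,0,4.6]]]' |head -2;python3 wr.py w15; python3 go.py .41 -.29 .22 181.6; python3 -c "
from rig import manip
from h import *
c=manip.capture('top');np.savez('pics/t1.npz',**c);crop(c,370,200,470,290,6,'t1')"
```

```text
time: 26.8
tcp_pos: [0.41, -0.2895, 0.2203]
time: 27.0
tcp_pos: [0.4098, -0.2888, 0.2205]
t 27.05 tcp [ 0.4099 -0.2887  0.2206] F [ 0.2  0.5 -0.2] grip 0.0457
tilt 31.6 az 3.2 | y-axis z -0.009 yaw(y) -177.70 q [-1.132  0.346  2.053  0.845  0.707 -0.248]
shift cm [0.06 0.13 0.03] len 0.1
turn 0.0056
```

View pics/w15.png

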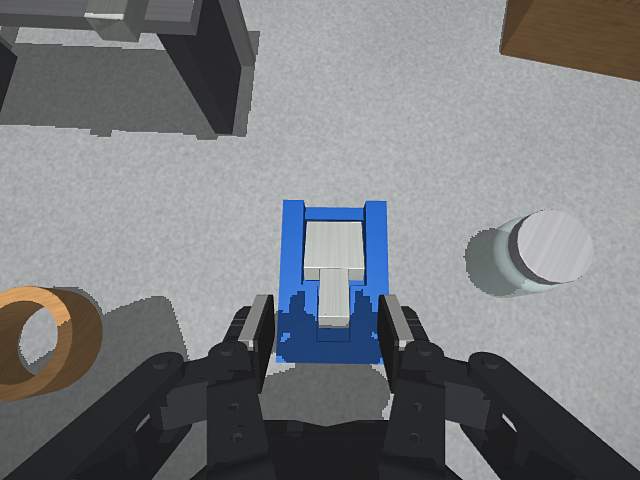

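View pics/t1.png

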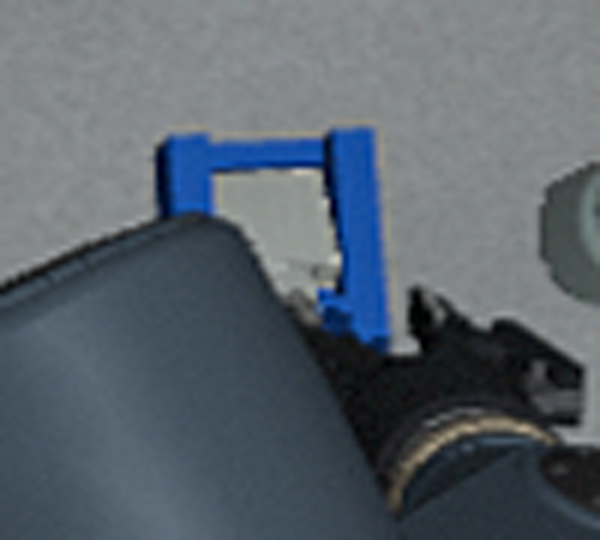

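```bash
python3 tilt.py w15 323 275 346 312; python3 - <<'E'
from h import *
c=load("w15");W=pts(c)
for v in range(312,332): print(v,W[v,334].round(4))
for v in (290,310): 
  for u in (316,318,319,320,321,323,334,346,348,349,350,351,353): print(v,u,W[v,u].round(4))
crop(c,290,250,380,350,6,"w15c")
E
```

```text
846 c [ 0.438  -0.2929  0.0649] n [0.478 0.014 0.878] tilt 28.582922472089667 rms 0.0006187952987491184 zmax 0.07480083225277989 xyz min [ 0.4219 -0.3025  0.0546] max [ 0.4549 -0.2826  0.0748]
312 [ 0.4215 -0.2934  0.0737]
313 [ 0.4207 -0.2934  0.0731]
314 [ 0.4198 -0.2934  0.0752]
315 [ 0.4191 -0.2935  0.0742]
316 [ 0.4182 -0.2935  0.0758]
317 [ 0.4174 -0.2935  0.0748]
318 [ 0.4167 -0.2935  0.0736]
319 [ 0.4159 -0.2936  0.072 ]
320 [ 0.4151 -0.2936  0.0714]
321 [ 0.4143 -0.2937  0.0692]
322 [ 0.4135 -0.2937  0.0676]
323 [ 0.4127 -0.2938  0.0664]
324 [ 0.4119 -0.2938  0.065 ]
325 [ 0.4111 -0.2939  0.0634]
326 [ 0.4103 -0.2939  0.0618]
327 [ 0.4094 -0.294   0.0601]
328 [ 0.4084 -0.2944  0.0279]
329 [ 0.4075 -0.2945  0.0273]
330 [ 0.4066 -0.2945  0.0258]
331 [ 0.4057 -0.2945  0.0269]
290 316 [ 0.4414 -0.2767  0.0478]
290 318 [ 0.4434 -0.2777  0.0272]
290 319 [ 0.44   -0.2799  0.0634]
290 320 [ 0.4401 -0.2807  0.0627]
290 321 [ 0.4399 -0.2816  0.0646]
290 323 [ 0.4401 -0.2834  0.064 ]
290 334 [ 0.4405 -0.2928  0.0633]
290 346 [ 0.4411 -0.3033  0.0619]
290 348 [ 0.441  -0.3049  0.0635]
290 349 [ 0.4438 -0.3072  0.0353]
290 350 [ 0.4426 -0.3075  0.048 ]
290 351 [ 0.4427 -0.3085  0.0467]
290 353 [ 0.4428 -0.3103  0.0473]
310 316 [ 0.4236 -0.2775  0.047 ]
310 318 [ 0.4226 -0.2801  0.073 ]
310 319 [ 0.4226 -0.2809  0.0731]
310 320 [ 0.4227 -0.2817  0.0726]
310 321 [ 0.4227 -0.2826  0.0737]
310 323 [ 0.4227 -0.2843  0.0741]
310 334 [ 0.4232 -0.2933  0.0725]
310 346 [ 0.4235 -0.3032  0.0731]
310 348 [ 0.4237 -0.305   0.0717]
310 349 [ 0.4236 -0.3057  0.0727]
310 350 [ 0.4248 -0.308   0.0463]
310 351 [ 0.4248 -0.3089  0.0469]
310 353 [ 0.4249 -0.3107  0.0466]
```

View pics/w15c.png

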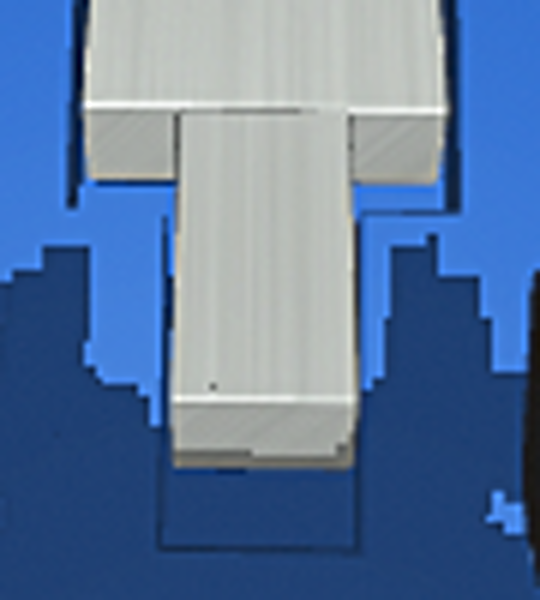

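```bash
python3 go.py .3912 -.2948 .118 181.8;python3 go.py .4226 -.2932 .067 181.8|tail -2
```

```text
t 27.1 tcp [ 0.4099 -0.2886  0.2207] F [ 1.   0.7 -0. ] grip 0.0458
tilt 31.6 az 3.1 | y-axis z -0.009 yaw(y) -177.73 q [-1.132  0.346  2.054  0.845  0.707 -0.247]
shift cm [7.75 0.64 6.98] len 10.5
turn 0.0021
shift cm [13.74  0.65  6.98] len 15.4
turn 0.0021
```

```bash
python3 -m pendant '[[[2,0.2,2.4,0,4.6],[4.5,0.5,4.7,0,4.6],[7.5,0.6,7,0,4.6],[10,0.6,7,0,4.6],[10.5,0.6,7,0,4.6]]]' 40 |head -2; python3 -m pendant '[[[0,0,0,0,4.6],[0,0,0,0,4.6]]]' |head -2; python3 wr.py w16; python3 go.py .4226 -.2932 .067 181.8
```

```text
time: 27.6
tcp_pos: [0.4055, -0.2931, 0.0924]
time: 27.8
tcp_pos: [0.4056, -0.2937, 0.0953]
t 27.85 tcp [ 0.4056 -0.2938  0.0956] F [-0.6  0.2  0.3] grip 0.0459
tilt 31.6 az 3.0 | y-axis z -0.008 yaw(y) -177.80 q [-1.148  0.647  2.147  1.346  0.525 -0.868]
shift cm [3.33 0.03 0.05] len 3.3
turn 0.0015
```

View pics/w16.png

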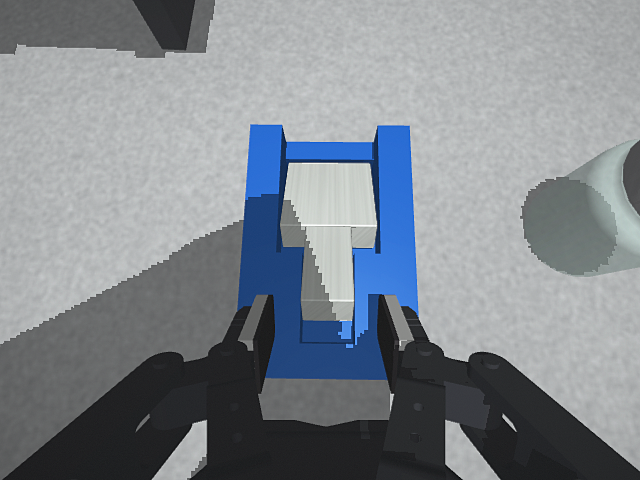

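```bash
python3 -m pendant '[[[1.2,0,0,0,4.6],[2.4,0,0,0,4.6],[3.2,0,0,0,4.6],[3.2,0,0,0,4.6],[3.2,0,0,0,4.6]]]' 40; python3 wr.py w17; python3 go.py .4226 -.2932 .067 181.8
```

```text
time: 28.35
tcp_pos: [0.4221, -0.2929, 0.0681]
orientation: [2.733, 0.059, -1.527]
contact_force: [0.5, 0.2, -0.4]
grip_width: 0.0462
t 28.4 tcp [ 0.4221 -0.2929  0.0681] F [-0.4 -0.2  0.7] grip 0.0459
tilt 31.6 az 3.0 | y-axis z -0.009 yaw(y) -177.84 q [-1.108  0.719  2.129  1.474  0.504 -0.971]
shift cm [0.12 0.04 0.01] len 0.1
turn 0.0005
```

View pics/w17.png

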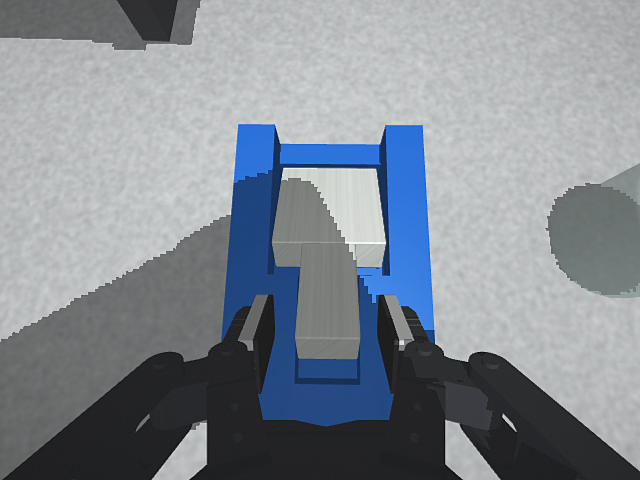

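```bash
python3 -m pendant '[[[0,0,0,0,3.5],[0,0,0,0,2.2],[0,0,0,0,1.5],[0,0,0,0,1.5]]]' 60;  python3 -m pendant '[[[0,0,0,0,1.5],[0,0,0,0,1.5]]]' 100; python3 -m pendant '[[[-1,0,0,0,1.5],[-2,0,0,0,1.5],[-3.5,0,0,0,1.5],[-5,0,0,0,1.5],[-5,0,0,0,1.5]]]' 100; python3 wr.py w18; python3 tilt.py w18 306 300 350 330;  python3 go.py .4226 -.2932 .067 181.8
```

```text
time: 28.8
tcp_pos: [0.4221, -0.2928, 0.0675]
orientation: [2.734, 0.059, -1.528]
contact_force: [0.1, 0.1, 2.2]
grip_width: 0.0242
time: 29.0
tcp_pos: [0.4222, -0.2928, 0.0674]
orientation: [2.734, 0.059, -1.528]
contact_force: [-1.5, -0.7, 4.4]
grip_width: 0.0236
time: 29.5
tcp_pos: [0.3952, -0.2941, 0.1102]
orientation: [2.732, 0.058, -1.53]
contact_force: [0.1, -1.2, -2.6]
grip_width: 0.0238
1316 c [ 0.4004 -0.2944  0.1127] n [0.481 0.004 0.877] tilt 28.722580353670185 rms 0.0005809745276003126 zmax 0.1174183942218269 xyz min [ 0.3943 -0.3033  0.1078] max [ 0.4068 -0.285   0.1174]
t 29.55 tcp [ 0.3956 -0.2942  0.1097] F [-0.3  0.7 -2.5] grip 0.0237
tilt 31.5 az 3.0 | y-axis z -0.010 yaw(y) -177.87 q [-1.172  0.608  2.155  1.275  0.54  -0.81 ]
shift cm [ 5.06  0.04 -0.07] len 5.1
turn -0.0002
```

View pics/w18.png

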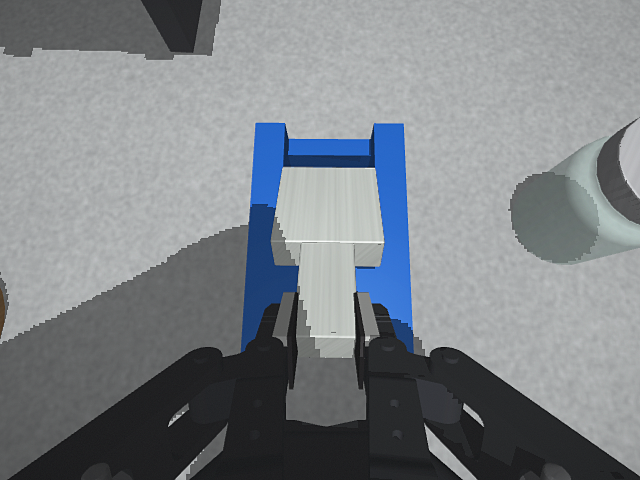

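```bash
python3 - <<'E'
from h import *
import kin
from rig import manip
s=manip.observe();T=toolT(s);q=s["qpos"]
for t in [(.4,-.2,.14),(.43,-.135,.12),(.43,-.135,.075),(.43,-.135,.04),(.43,-.135,.02),(.46,-.135,.02),(.48,-.135,.075),(.48,-.135,.02)]:
    q,cst=kin.ik(np.array(t),T[:3,:3],q,True); print(t,q.round(3),round(cst,6))
c=load("w18");W=pts(c)
for v in (331,333,335,340,345,355,356,357): print(v,W[v,328].round(4))
for v in (172,170,168,166): print(v,W[v,328].round(4))
E
```

```text
(0.4, -0.2, 0.14) [-1.034  0.507  2.297  1.456  0.485 -0.87 ] 0.0
(0.43, -0.135, 0.12) [-0.825  0.573  2.34   1.886  0.437 -1.126] 0.0
(0.43, -0.135, 0.075) [-0.825  0.729  2.364  2.199  0.521 -1.477] 0.0
(0.43, -0.135, 0.04) [-0.825  0.85   2.371  2.354  0.604 -1.66 ] 0.0
(0.43, -0.135, 0.02) [-0.825  0.917  2.371  2.417  0.652 -1.737] 0.0
(0.46, -0.135, 0.02) [-0.756  0.881  2.297  2.373  0.576 -1.6  ] 0.0
(0.48, -0.135, 0.075) [-0.716  0.704  2.243  2.081  0.43  -1.223] 0.0
(0.48, -0.135, 0.02) [-0.716  0.864  2.248  2.338  0.53  -1.512] 0.0
331 [ 0.3939 -0.2948  0.118 ]
333 [ 0.3931 -0.2948  0.116 ]
335 [ 0.3923 -0.2949  0.1159]
340 [ 0.3904 -0.2949  0.1153]
345 [ 0.3882 -0.295   0.1107]
355 [ 0.3838 -0.2951  0.1032]
356 [ 0.3832 -0.2951  0.1017]
357 [ 0.3828 -0.2951  0.1017]
172 [ 0.4834 -0.2914  0.0682]
170 [ 0.4856 -0.2913  0.0663]
168 [ 0.4865 -0.2913  0.0671]
166 [ 0.5153 -0.2901  0.0087]
```

```bash
python3 go.py .40 -.21 .15;python3 go.py .45 -.135 .095|tail -1; python3 go.py .45 -.135 .068|tail -1
```

```text
t 29.55 tcp [ 0.3956 -0.2942  0.1097] F [-0.3  0.7 -2.5] grip 0.0237
tilt 31.5 az 3.0 | y-axis z -0.010 yaw(y) -177.87 q [-1.172  0.608  2.155  1.275  0.54  -0.81 ]
shift cm [-2.97 -8.44 -2.71] len 9.3
shift cm [  4.54 -15.69  -4.29] len 16.9
shift cm [  6.84 -15.66  -2.88] len 17.3
```

```bash
python3 -m pendant '[[[-2.5,-2,-2,0,1.5],[-3.4,-6,-2.9,0,1.5],[-2,-10.2,-3.5,0,1.5],[1,-13.5,-4,0,1.5],[4.5,-15.7,-4.3,0,1.5]]]' 100|head -2; python3 -m pendant '[[[0,0,0,0,1.5],[1,0,0.6,0,1.5],[2,0,1.2,0,1.5]]]' 100; python3 go.py .45 -.135 .062
```

```text
time: 30.05
tcp_pos: [0.4418, -0.1463, 0.1104]
time: 30.35
tcp_pos: [0.4427, -0.1483, 0.0871]
orientation: [2.739, 0.064, -1.521]
contact_force: [-0.3, -0.4, -2.1]
grip_width: 0.0235
t 30.35 tcp [ 0.4427 -0.1483  0.0871] F [-0.3 -0.4 -2.1] grip 0.0235
tilt 31.9 az 3.5 | y-axis z -0.013 yaw(y) -177.73 q [-0.832  0.681  2.316  2.035  0.479 -1.3  ]
shift cm [ 2.55 -1.26  0.67] len 2.9
```

```bash
python3 -m pendant '[[[0.9,0,0.5,0,1.5],[1.8,0,1.1,0,1.5],[1.8,0,1.1,0,1.5]]]' 60; python3 -m pendant '[[[0.3,0,0.18,0,1.5],[0.6,0,0.35,0,1.5],[0.9,0,0.53,0,1.5]]]' 25; python3 wr.py w19; python3 tilt.py w19 306 300 350 325
```

```text
time: 30.65
tcp_pos: [0.4424, -0.1482, 0.0652]
orientation: [2.741, 0.063, -1.524]
contact_force: [0.8, -0.2, -1.5]
grip_width: 0.0236
time: 30.95
tcp_pos: [0.4437, -0.1475, 0.0577]
orientation: [2.745, 0.061, -1.514]
contact_force: [-3.7, -1.9, 10.4]
grip_width: 0.0233
1095 c [ 0.4499 -0.1477  0.06  ] n [0.438 0.008 0.899] tilt 25.99932297273141 rms 0.0005609190758652521 zmax 0.06377299744422732 xyz min [ 0.4446 -0.1566  0.0559] max [ 0.4553 -0.1384  0.0638]
```

```bash
python3 -m pendant '[[[0.3,0,0.18,0,1.5],[0.6,0,0.36,0,1.5],[0.9,0,0.54,0,1.5],[1.2,0,0.72,0,1.5],[1.4,0,0.86,0,1.5]]]' 20; python3 wr.py w20; python3 tilt.py w20 306 300 350 325; python3 go.py .45 -.135 .022
```

```text
time: 31.5
tcp_pos: [0.444, -0.147, 0.0415]
orientation: [2.744, 0.063, -1.512]
contact_force: [-6.2, -0.3, 11.7]
grip_width: 0.0237
1097 c [ 0.45   -0.1472  0.0462] n [0.287 0.002 0.958] tilt 16.661214588300155 rms 0.0006111120169175532 zmax 0.04915996204165238 xyz min [ 0.4449 -0.156   0.0435] max [ 0.4553 -0.138   0.0492]
t 31.55 tcp [ 0.4441 -0.1469  0.0415] F [-5.2  1.  11.8] grip 0.0238
tilt 32.3 az 3.4 | y-axis z -0.013 yaw(y) -177.77 q [-0.83   0.833  2.329  2.278  0.578 -1.577]
shift cm [ 2.   -1.14  0.51] len 2.4
```

View pics/w20.png

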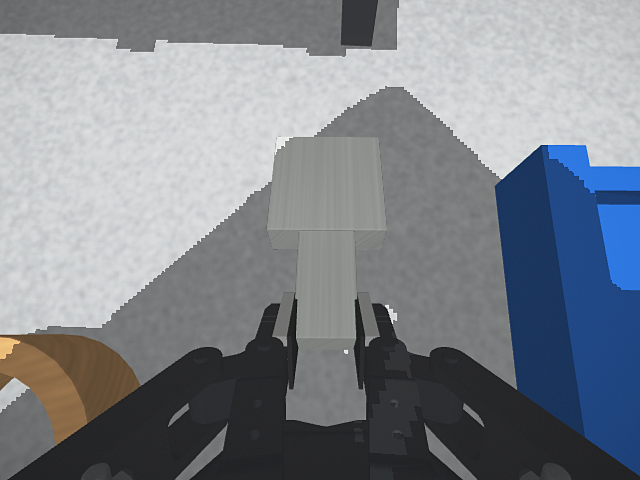

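```bash
python3 -m pendant '[[[0.35,0,0.2,0,1.5],[0.7,0,0.4,0,1.5],[1.05,0,0.6,0,1.5],[1.4,0,0.82,0,1.5],[1.6,0,0.95,0,1.5]]]' 20; python3 wr.py w21; python3 tilt.py w21 306 300 350 325; python3 go.py .45 -.135 .022
```

```text
time: 32.05
tcp_pos: [0.4445, -0.1471, 0.0227]
orientation: [2.744, 0.062, -1.513]
contact_force: [-4.8, -1.0, 7.1]
grip_width: 0.0238
1096 c [ 0.4504 -0.1473  0.0297] n [ 0.107 -0.003  0.994] tilt 6.1396153851260795 rms 0.0006423437722666777 zmax 0.03189867720118977 xyz min [ 0.4455 -0.156   0.0271] max [ 0.4555 -0.1384  0.0319]
t 32.1 tcp [ 0.4445 -0.1472  0.0224] F [-3.5 -0.3  7.6] grip 0.0233
tilt 32.3 az 3.3 | y-axis z -0.013 yaw(y) -177.82 q [-0.828  0.893  2.327  2.343  0.616 -1.652]
shift cm [ 0.37 -1.2  -0.47] len 1.3
```

```bash
python3 -m pendant '[[[0.12,0,0.08,0,1.5],[0.22,0,0.14,0,1.5],[0.22,0,0.14,0,1.5]]]' 20; python3 -m pendant '[[[0,0,0,0,1.5],[0,0,0,0,1.5]]]' 90; python3 -m pendant '[[[-1,0,-0.6,0,1.5],[-3,0,-1.8,0,1.5],[-6,0,-3.6,0,1.5],[-9.5,0,-5.5,0,1.5],[-9.5,0,-5.5,0,1.5]]]'|head -2; python3 wr.py w22; python3 tilt.py w22 306 300 350 325; python3 go.py .45 -.07 .2 ; python3 - <<'E'
from h import *
import kin
from rig import manip
s=manip.observe();T=toolT(s);q=s["qpos"]
for a in (0,):
  for t in [(.45,-.1,.16),(.48,-.08,.195),(.52,-.077,.195),(.56,-.077,.19),(.607,-.077,.185),(.607,-.077,.178)]:
    q,cst=kin.ik(np.array(t),T[:3,:3],q,True); print(t,q.round(3),round(cst,6))
c=load("w22");W=pts(c)
for v in range(330,350,2): print(v,W[v,327].round(4))
E
```

```text
time: 32.4
tcp_pos: [0.4445, -0.1472, 0.0201]
orientation: [2.744, 0.062, -1.513]
contact_force: [-4.4, -0.5, 7.1]
grip_width: 0.0233
time: 32.6
tcp_pos: [0.4445, -0.1471, 0.0202]
orientation: [2.744, 0.062, -1.513]
contact_force: [-3.0, -0.4, 7.8]
grip_width: 0.0236
time: 33.1
tcp_pos: [0.4401, -0.1488, 0.1307]
1095 c [ 0.446  -0.149   0.1379] n [0.119 0.003 0.993] tilt 6.854980221025726 rms 0.0006290322046828425 zmax 0.1401091172250115 xyz min [ 0.441  -0.1577  0.1355] max [ 0.4512 -0.1402  0.1401]
t 33.15 tcp [ 0.4403 -0.1489  0.1315] F [ 0.8 -0.1 -0.7] grip 0.0235
tilt 32.2 az 3.1 | y-axis z -0.009 yaw(y) -177.75 q [-0.84   0.54   2.298  1.728  0.434 -0.966]
shift cm [-5.05 -7.91 -4.69] len 10.5
(0.45, -0.1, 0.16) [-0.701  0.446  2.302  1.662  0.376 -0.753] 0.0
(0.48, -0.08, 0.195) [-0.592  0.357  2.21   1.262  0.343 -0.224] 0.0
(0.52, -0.077, 0.195) [-0.523  0.391  2.12   1.128  0.327 -0.022] 0.0
(0.56, -0.077, 0.19) [-0.473  0.437  2.033  1.017  0.321  0.137] 0.0
(0.607, -0.077, 0.185) [-0.425  0.49   1.927  0.87   0.327  0.33 ] 0.0
(0.607, -0.077, 0.178) [-0.425  0.503  1.932  0.914  0.315  0.284] 0.0
330 [ 0.4391 -0.1491  0.1396]
332 [ 0.4383 -0.1491  0.1379]
334 [ 0.4375 -0.1491  0.1379]
336 [ 0.4368 -0.1492  0.1391]
338 [ 0.436  -0.1492  0.1348]
340 [ 0.4349 -0.1491  0.1238]
342 [ 0.4298 -0.1484  0.0006]
344 [ 0.4283 -0.1485 -0.0009]
346 [ 4.268e-01 -1.485e-01 -2.000e-04]
348 [ 4.254e-01 -1.486e-01  4.000e-04]
```

View pics/w22.png

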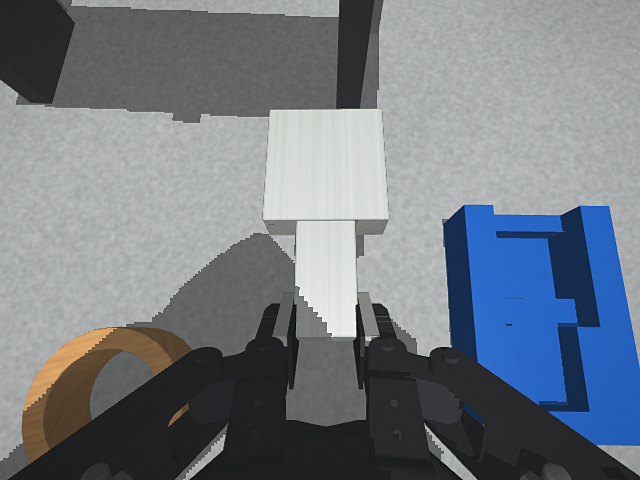

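```bash
python3 go.py .475 -.0764 .205 ; python3 -m pendant '[[[-1.2,-1.5,-1,0.02,1.5],[-2.5,-3,-2.2,0.04,1.5],[-3,-4.5,-3.6,0.06,1.5],[-3.5,-6,-5,0.06,1.5],[-3.5,-7,-6.4,0.06,1.5]]]' 90|head -2; python3 go.py .475 -.0764 .205 
```

```text
t 33.15 tcp [ 0.4403 -0.1489  0.1315] F [ 0.8 -0.1 -0.7] grip 0.0235
tilt 32.2 az 3.1 | y-axis z -0.009 yaw(y) -177.75 q [-0.84   0.54   2.298  1.728  0.434 -0.966]
shift cm [-4.16 -7.17 -7.05] len 10.9
time: 33.65
tcp_pos: [0.4723, -0.0763, 0.193]
t 33.65 tcp [ 0.4723 -0.0763  0.193 ] F [ 0.5  0.4 -2.4] grip 0.0238
tilt 32.0 az 3.7 | y-axis z -0.047 yaw(y) 179.39 q [-0.599  0.355  2.228  1.285  0.346 -0.194]
shift cm [-0.88 -0.05 -0.86] len 1.2
```

```bash
python3 -m pendant '[[[-0.7,0,-0.8,0,1.5],[-0.7,0,-0.8,0,1.5],[-0.7,0,-0.8,0,1.5]]]' 90|head -2; python3 wr.py w23;  python3 tilt.py w23 306 300 350 325;python3 go.py .56 -.0764 .2; python3 go.py .6 -.0764 .198|tail -1; python3 -c "
from h import *
c=load('w23');W=pts(c)
for v in range(330,344,2): print(v,W[v,327].round(4))"
```

```text
time: 33.95
tcp_pos: [0.4756, -0.0781, 0.2025]
1099 c [ 0.4816 -0.0789  0.2096] n [ 0.111 -0.046  0.993] tilt 6.917216609674399 rms 0.000626519985773596 zmax 0.21229637098723012 xyz min [ 0.4768 -0.0876  0.2072] max [ 0.4865 -0.0702  0.2123]
t 34.0 tcp [ 0.4754 -0.0783  0.2022] F [-0.4 -0.7 -2.7] grip 0.0238
tilt 31.9 az 3.6 | y-axis z -0.047 yaw(y) 179.30 q [-0.597  0.333  2.209  1.179  0.358 -0.079]
shift cm [ 4.66 -0.28 -7.06] len 8.5
shift cm [  6.94  -0.32 -10.35] len 12.5
330 [ 0.4746 -0.0786  0.209 ]
332 [ 0.4738 -0.0786  0.2108]
334 [ 0.4731 -0.0787  0.2116]
336 [ 0.4723 -0.0786  0.2106]
338 [ 0.4714 -0.0784  0.2058]
340 [ 0.4703 -0.078   0.196 ]
342 [ 0.462  -0.0694  0.0005]
```

View pics/w23.png

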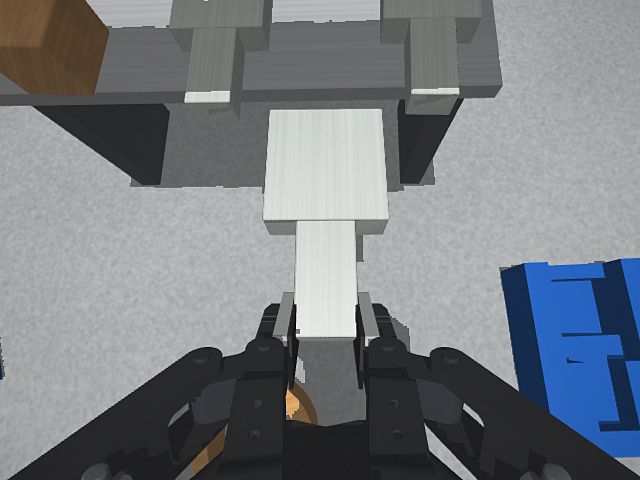

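```bash
cat > row.py <<'E'
import sys
from h import *
c=load(sys.argv[1]);W=pts(c)
def an(nm,u0,v0,u1,v1):
    P=W[v0:v1,u0:u1].reshape(-1,3); Q=P[abs(P[:,2]-.185)<.0035]
    tip=Q[:,0].min(); xs=[];ms=[]
    for x in np.arange(tip+.004,tip+.046,.006):
        S=Q[abs(Q[:,0]-x)<.003]
        if len(S)>5: xs.append(x);ms.append((S[:,1].min()+S[:,1].max())/2); w=np.ptp(S[:,1])
    k=np.polyfit(xs,ms,1); ym=np.polyval(k,tip); a=np.arctan(k[0])
    print(nm,"tip",tip.round(4),ym.round(4),"yaw",np.degrees(a).round(2),"w",w.round(4),"origin",(tip+.055*np.cos(a)).round(4),(ym+.055*np.sin(a)).round(4),"z",np.median(Q[:,2]).round(4))
    return tip+.055*np.cos(a),ym+.055*np.sin(a),a
b=list(map(int,sys.argv[2:]))
r=[an(n,*b[4*i:4*i+4]) for i,n in enumerate(["A","B","C"][:len(b)//4])]
# last is plate_row: express others in its frame
x,y,a=r[-1]
for q in r[:-1]:
    d=np.array([q[0]-x,q[1]-y]); print("in row frame mm",((np.cos(a)*d[0]+np.sin(a)*d[1])*1e3).round(1),((-np.sin(a)*d[0]+np.cos(a)*d[1])*1e3).round(1),"dyaw",np.degrees(q[2]-a).round(2))
E
python3 row.py w23 170 0 270 104 380 0 480 100
```

```text
A tip 0.5956 -0.0122 yaw -2.12 w 0.0266 origin 0.6506 -0.0143 z 0.185
B tip 0.5948 -0.1368 yaw -2.98 w 0.0264 origin 0.6498 -0.1397 z 0.1849
in row frame mm -5.7 125.3 dyaw 0.86
```

```bash
python3 -m pendant '[[[0.9,0,-1.4,0,1.5],[1.9,-0.1,-2.8,0,1.5],[2.8,-0.2,-4.2,0,1.5],[3.8,-0.2,-5.6,0,1.5],[4.7,-0.3,-7,0,1.5]]]' 90|head -2;  python3 -m pendant '[[[0,0,0,0,1.5],[0,0,0,0,1.5]]]' 90|head -2; python3 wr.py w24;  python3 tilt.py w24 306 300 350 325;python3 go.py .5985 -.076 .198; python3 row.py w24 140 50 240 160 400 50 520 160
```

```text
time: 34.5
tcp_pos: [0.56, -0.0765, 0.1986]
time: 34.7
tcp_pos: [0.5594, -0.0762, 0.1989]
1091 c [ 0.5653 -0.0769  0.206 ] n [ 0.127 -0.04   0.991] tilt 7.6695769033625325 rms 0.0006437513667195594 zmax 0.20835221828924427 xyz min [ 0.5605 -0.0856  0.2039] max [ 0.5702 -0.0682  0.2084]
t 34.75 tcp [ 0.5589 -0.0761  0.199 ] F [-0.1 -0.6 -2. ] grip 0.0238
tilt 31.8 az 3.7 | y-axis z -0.047 yaw(y) 179.29 q [-0.474  0.417  2.023  0.927  0.345  0.293]
shift cm [ 2.17 -0.05 -3.31] len 4.0
A tip 0.6437 -0.0089 yaw 0.58 w 0.0425 origin 0.6987 -0.0083 z 0.1851
B tip 0.6389 -0.1431 yaw 1.76 w 0.0538 origin 0.6939 -0.1415 z 0.185
in row frame mm 8.9 132.9 dyaw -1.18
```

View pics/w24.png

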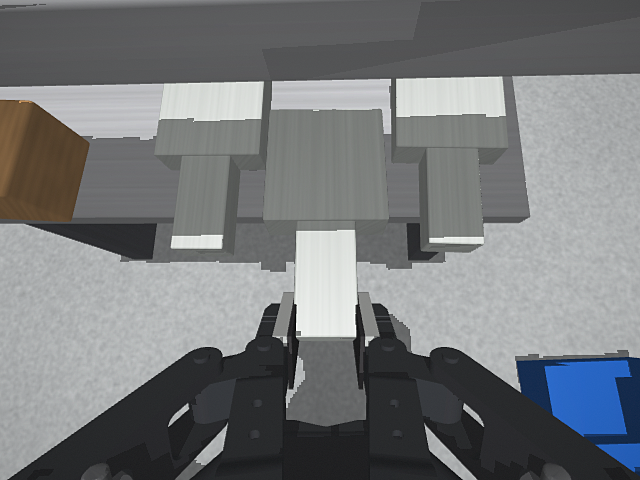

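```bash
python3 -m pendant '[[[0.5,0,-0.8,0,1.5],[1.1,0,-1.7,0,1.5],[1.7,0,-2.6,0,1.5],[2.1,-0.05,-3.3,0,1.5],[2.1,-0.05,-3.3,0,1.5]]]' 90;  python3 go.py .5985 -.076 .189; python3 wr.py w25
```

```text
time: 35.25
tcp_pos: [0.5993, -0.0766, 0.1995]
orientation: [-2.706, -0.018, 1.503]
contact_force: [0.5, -0.3, -1.9]
grip_width: 0.0237
t 35.25 tcp [ 0.5993 -0.0766  0.1995] F [ 0.5 -0.3 -1.9] grip 0.0237
tilt 32.0 az 3.5 | y-axis z -0.046 yaw(y) 179.29 q [-0.433  0.455  1.93   0.801  0.357  0.46 ]
shift cm [ 0.85 -0.01  0.62] len 1.1
```

View pics/w25.png

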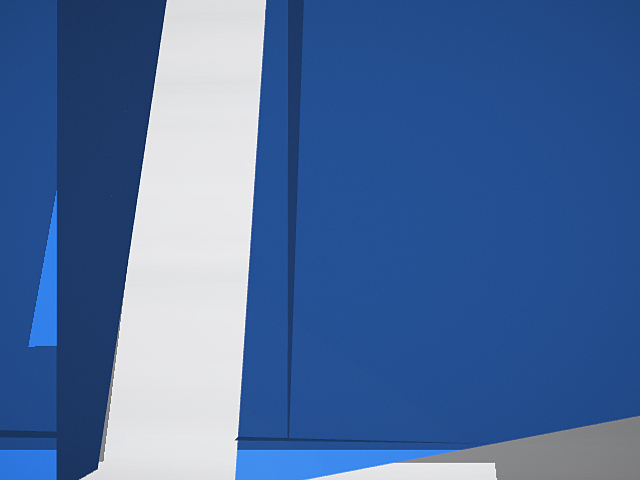

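```bash
python3 -m pendant '[[[0.25,0,0.16,0,1.5],[0.5,0,0.31,0,1.5],[0.75,0,0.47,0,1.5],[0.75,0,0.47,0,1.5]]]' 60;  python3 -m pendant '[[[0.15,0,0.1,0,1.5],[0.3,0,0.19,0,1.5],[0.45,0,0.28,0,1.5],[0.45,0,0.28,0,1.5]]]' 20; python3 go.py .5985 -.076 .178
```

```text
time: 35.7
tcp_pos: [0.5988, -0.0759, 0.1902]
orientation: [-2.705, -0.018, 1.504]
contact_force: [0.3, 0.4, -2.3]
grip_width: 0.0238
time: 36.1
tcp_pos: [0.6002, -0.0762, 0.1867]
orientation: [-2.709, -0.016, 1.5]
contact_force: [-3.8, 1.5, 5.7]
grip_width: 0.0236
t 36.1 tcp [ 0.6002 -0.0762  0.1867] F [-3.8  1.5  5.7] grip 0.0236
tilt 32.1 az 3.3 | y-axis z -0.044 yaw(y) 179.29 q [-0.431  0.48   1.941  0.881  0.33   0.376]
shift cm [0.65 0.02 0.61] len 0.9
```

```bash
python3 -m pendant '[[[0.15,0,0.1,0,1.5],[0.3,0,0.2,0,1.5],[0.45,0,0.3,0,1.5],[0.6,0,0.4,0,1.5],[0.6,0,0.4,0,1.5]]]' 20; python3 go.py .5985 -.076 .178
```

```text
time: 36.6
tcp_pos: [0.6005, -0.0758, 0.18]
orientation: [-2.711, -0.017, 1.499]
contact_force: [-2.5, 1.9, 4.7]
grip_width: 0.0236
t 36.6 tcp [ 0.6005 -0.0758  0.18  ] F [-2.5  1.9  4.7] grip 0.0236
tilt 32.2 az 3.3 | y-axis z -0.044 yaw(y) 179.32 q [-0.43   0.494  1.946  0.928  0.318  0.327]
shift cm [0.06 0.03 0.28] len 0.3
```

```bash
python3 -m pendant '[[[0.09,0,0.06,0,1.5],[0.18,0,0.12,0,1.5],[0.18,0,0.12,0,1.5]]]' 20;python3 -m pendant '[[[0.09,0,0.06,0,1.5],[0.09,0,0.06,0,1.5]]]' 20; python3 go.py .5985 -.076 .178; python3 - <<'E'
from rig import manip
from h import *
c=manip.capture('scene');np.savez('pics/s4.npz',**c);crop(c,320,150,470,310,4,'s4')
E
```

```text
time: 36.9
tcp_pos: [0.6004, -0.076, 0.1781]
orientation: [-2.711, -0.015, 1.498]
contact_force: [-3.7, 0.5, 6.0]
grip_width: 0.0238
time: 37.1
tcp_pos: [0.6005, -0.0758, 0.1775]
orientation: [-2.712, -0.016, 1.497]
contact_force: [-4.2, 2.1, 10.8]
grip_width: 0.0237
t 37.1 tcp [ 0.6005 -0.0758  0.1775] F [-4.2  2.1 10.8] grip 0.0237
tilt 32.3 az 3.2 | y-axis z -0.043 yaw(y) 179.31 q [-0.43   0.498  1.949  0.951  0.312  0.304]
shift cm [-0.15  0.02  0.15] len 0.2
```

View pics/s4.png

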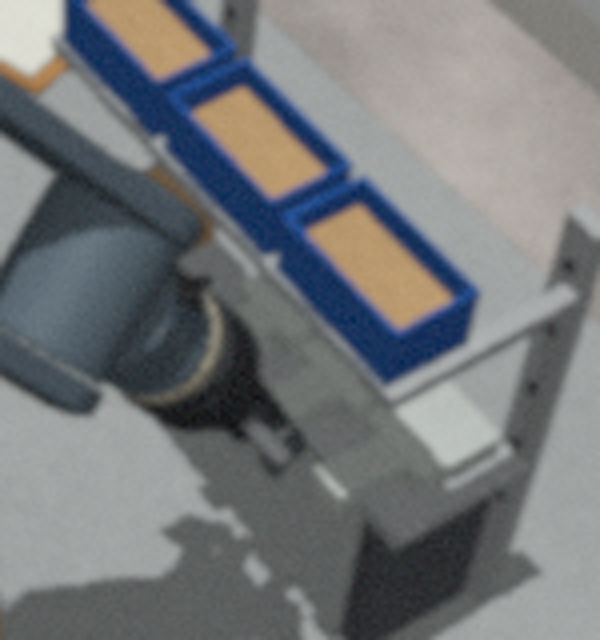

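```bash
python3 -m pendant '[[[0,0,0,0,2.4],[0,0,0,0,2.8],[0,0,0,0,3.2],[0,0,0,0,3.8],[0,0,0,0,4]]]' 20; python3 go.py .55 -.076 .178; python3 go.py .475 -.076 .2|tail -1
```

```text
time: 37.65
tcp_pos: [0.599, -0.0753, 0.1748]
orientation: [-2.706, -0.018, 1.504]
contact_force: [-0.6, 0.3, 0.3]
grip_width: 0.04
t 37.65 tcp [ 0.599  -0.0753  0.1748] F [-0.6  0.3  0.3] grip 0.04
tilt 32.0 az 3.5 | y-axis z -0.046 yaw(y) 179.29 q [-0.431  0.502  1.951  0.949  0.312  0.305]
shift cm [-2.86  0.11  3.99] len 4.9
shift cm [-8.69  0.1   9.2 ] len 12.7
```

```bash
python3 -m pendant '[[[-0.4,0,0.6,0,4],[-1.2,0,1.7,0,4],[-2.9,0.1,4,0,4],[-5,0.1,6.5,0,4],[-7.5,0.1,8.2,0,4]]]' 20|head -2; python3 -m pendant '[[[-1.2,0,1,0,4],[-1.2,0,1,0,4],[-1.2,0,1,0,4]]]'|head -2; python3 wr.py w26; python3 go.py .475 -.076 .2
```

```text
time: 38.15
tcp_pos: [0.488, -0.0753, 0.1945]
time: 38.45
tcp_pos: [0.4762, -0.0768, 0.2008]
t 38.5 tcp [ 0.4765 -0.0768  0.2006] F [-0.  -0.6 -0. ] grip 0.0405
tilt 32.1 az 3.4 | y-axis z -0.044 yaw(y) 179.29 q [-0.591  0.338  2.212  1.209  0.351 -0.105]
shift cm [-0.02 -0.08  0.16] len 0.2
```

View pics/w26.png

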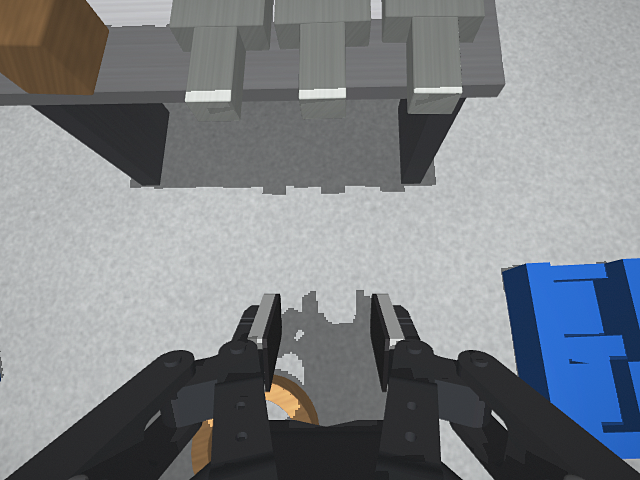

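```bash
python3 row.py w26 170 0 268 104 275 0 372 102 386 0 480 100; python3 tilt.py w26 302 40 342 85; python3 tilt.py w26 192 40 232 85; python3 tilt.py w26 416 40 455 85; python3 - <<'E'
from rig import manip
from h import *
c=manip.capture('top');np.savez('pics/t2.npz',**c);W=pts(c)
a=load('top0');W0=pts(a)
# compare bystander heights/centroids
for n,box,zr in [("roll",(290,350,245,300),(.035,.055)),("jar",(455,500,215,260),(.09,.11)),("flask",(125,170,240,280),(.03,.16))]:
    u0,u1,v0,v1=box
    for X in (W0,W):
        P=X[v0:v1,u0:u1].reshape(-1,3);Q=P[(P[:,2]>zr[0])&(P[:,2]<zr[1])];print(n,len(Q),Q.mean(0).round(4) if len(Q) else None)
crop(c,100,130,520,340,1.9,'t2')
E
```

```text
A tip 0.596 -0.0125 yaw -1.38 w 0.0263 origin 0.651 -0.0139 z 0.185
B tip 0.5956 -0.0751 yaw -0.74 w 0.0252 origin 0.6506 -0.0759 z 0.185
C tip 0.5957 -0.1355 yaw -7.74 w 0.0384 origin 0.6502 -0.143 z 0.1849
in row frame mm -16.5 128.0 dyaw 6.36
in row frame mm -8.6 66.6 dyaw 7.0
1793 c [ 0.619  -0.0753  0.185 ] n [ 0.007 -0.004  1.   ] tilt 0.44436962807388697 rms 0.0005486881507106554 zmax 0.18699384217335474 xyz min [ 0.6038 -0.0864  0.1831] max [ 0.6345 -0.0643  0.187 ]
1794 c [ 0.6223 -0.0132  0.1851] n [ 0.006 -0.     1.   ] tilt 0.3183420585788936 rms 0.0005321981249150998 zmax 0.18692324313788655 xyz min [ 0.6068 -0.0255  0.1832] max [ 6.385e-01 -4.000e-04  1.869e-01]
1749 c [ 0.6159 -0.1372  0.185 ] n [ 0.004 -0.004  1.   ] tilt 0.3206027900254952 rms 0.0005601635149059739 zmax 0.18701378036854066 xyz min [ 0.6007 -0.1489  0.1827] max [ 0.6312 -0.1259  0.187 ]
roll 461 [ 0.3851 -0.0114  0.045 ]
roll 147 [ 0.421 -0.019  0.045]
jar 364 [ 0.4789 -0.4629  0.0995]
jar 366 [ 0.4788 -0.4628  0.0995]
flask 514 [0.4159 0.4688 0.1019]
flask 512 [0.416  0.4688 0.1017]
```

View pics/t2.png

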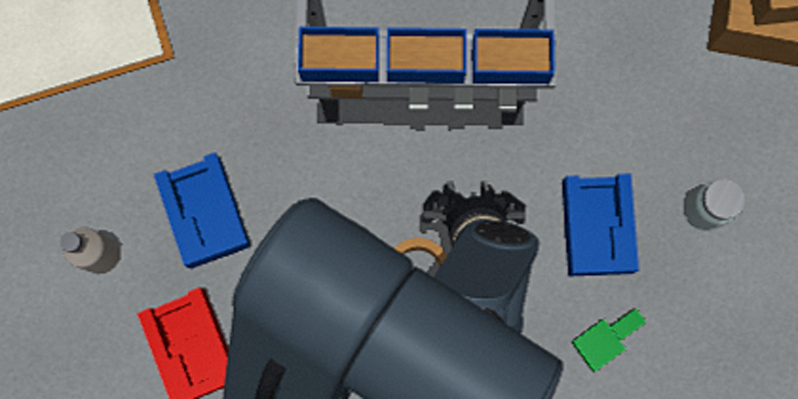

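```bash
sed -i 's/tip+.046/tip+.040/' row.py; python3 row.py w26 170 0 268 104 275 0 372 102 386 0 480 100; sed -n 1,1p row.py >/dev/null; python3 - <<'E'
from h import *
c=load("w26");W=pts(c)
P=W[0:100,386:490].reshape(-1,3); Q=P[abs(P[:,2]-.185)<.0035]
for x in np.arange(.596,.65,.006):
    S=Q[abs(Q[:,0]-x)<.003]; print(x.round(3),S[:,1].min().round(4),S[:,1].max().round(4))
E
```

```text
A tip 0.596 -0.0125 yaw -1.48 w 0.0261 origin 0.651 -0.0139 z 0.185
B tip 0.5956 -0.0752 yaw -0.65 w 0.0251 origin 0.6506 -0.0758 z 0.185
C tip 0.5957 -0.1369 yaw -3.0 w 0.0264 origin 0.6506 -0.1398 z 0.1849
in row frame mm -6.2 125.7 dyaw 1.52
in row frame mm -3.3 63.9 dyaw 2.35
0.596 -0.15 -0.1242
0.602 -0.1503 -0.1242
0.608 -0.1507 -0.1243
0.614 -0.1509 -0.1246
0.62 -0.1514 -0.125
0.626 -0.1515 -0.1254
0.632 -0.1521 -0.1257
0.638 -0.1523 -0.1261
0.644 -0.1675 -0.1162
0.65 -0.1675 -0.1123
```

```bash
python3 - <<'E'
from h import *
from scipy.optimize import least_squares
def ring(n,box):
    c=load(n);W=pts(c);u0,u1,v0,v1=box;hsv=cv2.cvtColor(c["frame"],cv2.COLOR_RGB2HSV)
    m=(abs(W[...,2]-.045)<.003)&(hsv[...,0]<25)&(hsv[...,1]>60); k=np.zeros_like(m);k[v0:v1,u0:u1]=1
    P=W[m&k][:,:2]; f=lambda p:np.clip(np.abs(np.hypot(*(P-p).T)-.044)-.005,0,None)
    r=least_squares(f,[.388,.0]);print(n,len(P),r.x.round(4),r.cost)
ring("top0",(290,350,245,300));ring("t2",(290,350,245,300));
def cart(n):
    c=load(n);W=pts(c);hsv=cv2.cvtColor(c["frame"],cv2.COLOR_RGB2HSV);m=(abs(W[...,2]-.207)<.004)&(hsv[...,0]<25)&(hsv[...,1]>60);P=W[m&(abs(W[...,0]-.63)<.06)];print(n,len(P),P.min(0).round(4),P.max(0).round(4),P.mean(0).round(4))
for n in ("top0","t2","w11","w26"): cart(n)
E
```

```text
top0 292 [ 0.3852 -0.0114] 9.730696121166593e-05
t2 98 [ 0.3844 -0.0105] 1.8093062076078592e-05
top0 43 [0.6183 0.0669 0.2031] [0.6257 0.1093 0.2109] [0.6223 0.0875 0.2066]
t2 37 [0.6184 0.0668 0.203 ] [0.6253 0.1088 0.211 ] [0.6224 0.0886 0.2074]
w11 526 [0.6165 0.0667 0.203 ] [0.6582 0.1103 0.208 ] [0.6282 0.0917 0.2063]
w26 2655 [0.6172 0.0648 0.203 ] [0.6501 0.095  0.2086] [0.6321 0.0776 0.2066]
```

Everything checks out: the bystanders are unmoved and the row is in place, so I'm handing in.

```bash
python3 -c "
from rig import manip
print(manip.sign_off())"
```

```text
the job is handed in; nothing more can be done
None
```

Both plates are on the lower shelf in one row with plate_row, and I handed the job in at about 38.5 s. No verdict came back.

**What I did**
- I tipped both plates up in their cradles by pressing the broad ends with closed fingers. They stayed tipped at about 28.6°.
- The rows can only spin the tool about its own axis. To lean it back about 32°, I commanded poses past the arm's reach until it tilted.
- plate_left was lifted out and set flat in the far slot.
- I then gave the gripper a half turn and picked up plate_right. I levelled it against the table with a weak grip and set it in the middle slot.

**Last checks (wrist and top cameras)**

| Check | Result |
|---|---|
| Plate tilt | all three flat within 0.5° |
| plate_right in plate_row's frame | x -3.3 mm, y 63.9 mm, 2.4° off parallel |
| plate_left in plate_row's frame | x -6.2 mm, y 125.7 mm, 1.5° off parallel (about 62 mm from plate_right) |
| plate_row | moved under about 1 mm |
| Flask, jar, carton, cardboard core | moved about 1 mm or less, within measurement scatter |
| Gripper | open, clear of everything |

**What disagreed or remains open**
- While I tilted the tool, joint 3 read 0.218 to 0.219 against its 0.22 limit. Joint 6 read -2.854 against -2.85 during the carry. Both differences are within rounding and sensor noise of the stated limits, but they were at the limits.
- One fit of plate_row's pose was about 5° out because its broad end fell inside the measuring window. I corrected the window and repeated it before handing in.

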